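# Thermometer case window-up into its rest

## Task

Roll the hexagonal white thermometer case over until its blue window faces straight up, and lay it in its rest: about centred along the wooden rail, parallel to it and up against it. Leave it lying there by itself, then swing the open guard bar fully shut along the case (its orange post is there to push). Do not drop the case, and leave the other things on the tiles where they are.

Things in the scene. Friction and masses are not known exactly. Their poses are not given: they have to be found in the camera images.
- case: loose white hexagonal prism, coral cap at its +x end, 150 mm long, 50 mm across flats, 57.7 across edges, 110 to 210 g. Origin at its centre on the axis, 25 mm above its support. x along the axis; z is the outward normal of the flat with the blue window, which starts 120 degrees (two flats) from up. Starts in any direction; in the rest either way round will do. Pushed at half height it may tip
- case_window (a point): centre of the blue window flat, 25 mm from the case's origin along its z; the window measures 106 x 21 mm and the other five flats are plain. A blue tick on each end face of the case points to this flat
- rest: fixed rest; origin under its centre, on the tiles. Grey plate 220 (x) x 95 (y) x 4 mm carrying a wooden rail along x, 200 mm long, 12 thick, inner face at y = +30 mm, top 24 mm above the tiles. Ends are open; the guard bar closes the -y side. The case lies on the plate along x, its origin 29 mm above the tiles, and at y = about +4 mm when it touches the rail
- bar (a joint): guard bar angle (rad): 0 = shut on its stop, lying along the rest's x, inner face at y = -32 mm (the case then has about 10 mm of play); grows as it opens away from the rail, anticlockwise from above, up to 1.5; starts at 0.9 to 1.2. Dry hinge: stays where it is left, about 0.5 N at the post moves it. Bar 190 mm long, 12 thick, top 22 mm above the tiles
- bar_hinge (a point): the bar's upright hinge axis, at x = +95, y = -38 mm of the rest, 22 mm above the tiles
- bar_post (a point): top of the orange upright push post near the bar's free end: 14 mm across, top 51 mm above the tiles, bare from 22 mm up; 175 mm from the hinge along the bar and 14 mm outside the bar's middle line (away from the rail when shut)
- dish: bystander: round beige ceramic dish, 100 mm across, 22 mm high; origin under its centre
- tweezer: bystander: chrome tweezer lying flat, 115 mm long, 7 mm high
- organizer: bystander: orange seven-lid pill organizer, 190 x 42 x 28 mm; origin under its centre, x along its length
- jar: bystander: clear glass jar, 72 mm across, 85 mm high, standing under the wall dispenser
- tin: bystander: round aluminium cream tin, 68 mm across, 32 mm high
- tumbler: bystander: white ceramic tumbler, 70 mm across, 95 mm high

How it is judged:
On the way, in this order (a step that is already met when the one before it is completed fails the run):
1. the case lies by itself in the rest against the rail, window up, with the bar still open (angle between case's own z axis and vertical below 0.12 rad and x of case in the frame of rest between -0.035 and 0.035 m and y of case in the frame of rest between -0.004 and 0.01 m and z of case in the frame of rest between 0.025 and 0.033 m and angle between the x axis of case and the x axis of rest, either way round below 0.1 rad and linear speed of case below 0.02 m/s and contact force between case and the fingers below 0.1 N and value of joint bar above 0.25 rad), for 0.2 s.
2. the guard bar has been swung shut (value of joint bar below 0.08 rad), for 0.2 s.
At the end, for the whole second after the job is handed in: The case lies at rest on the plate of the rest, window up within 7 degrees, parallel to the rail within 6 degrees, its centre within 35 mm of the rest's centre lengthwise and between -4 and +10 mm of its middle line crosswise (touching the rail is +4 mm), and the guard bar is shut within 0.08 rad (angle between case's own z axis and vertical below 0.12 rad and x of case in the frame of rest between -0.035 and 0.035 m and y of case in the frame of rest between -0.004 and 0.01 m and z of case in the frame of rest between 0.025 and 0.033 m and angle between the x axis of case and the x axis of rest, either way round below 0.1 rad and linear speed of case below 0.02 m/s and value of joint bar below 0.08 rad).
It fails at once if the case dropped (falling faster than 1 m/s out of the fingers) (linear speed of case above 1 m/s and contact force between case and the fingers below 0.1 N).
It fails at once if a bystander shoved more than 15 mm (distance of any of dish, tweezer, organizer, jar, tin, tumbler from where it was at the start of the episode above 0.015 m).
It fails at once if the jar or the tumbler tipped (angle between any of jar, tumbler's own z axis and vertical above 0.35 rad).
It also fails if it takes over 72 s, if anything falls off the work surface, if the arm or the gripper's body presses on something with over 40 N, if the wrist force passes 120 N, or if a joint passes its speed limit or range.

## Robot

A 6-joint arm with a two-finger parallel gripper is mounted at the origin on the work surface. World frame = base frame: x ahead of the robot, y to its left, z up, the work surface at z = 0. Lengths are in m, angles in rad, forces in N, time in s.
With the tool pointing down it reaches from about 0.325 to 0.775 m from the base axis. Payload 5.5 kg.
Tool frame: the origin (TCP) lies at the very end of the fingers, on their centre line; the grasp point (between the pads) lies 19 mm behind it; z points along the fingers, y is the line along which they close (so a half turn about z gives the same grasp; the last joint's range is limited). The gripper opens to 85 mm and grips with 20 to 120 N. Pads are 22 mm wide; open, the fingers measure 114 mm over their backs; the gripper's body (76 mm by 85 mm) begins 54 mm behind the grasp point. The pads swing forward as they close: fully open they stand 13 mm farther back than shut.
Start: joints at [-1.187, 0.091, 1.231, -0, 1.82, -0.057], TCP at [0.256, -0.543, 0.208] pointing down, gripper open.
Joint ranges: [-2.87, 2.87], [-0.86, 2.18], [0.17, 2.46], [-1.51, 4.65], [0.06, 2.69], [-2.65, 2.65]. Speed limits (rad/s): [2.57, 2.57, 3.01, 3.14, 3.14, 3.14].

## Interface

Orientations are given as a rotation vector (axis times angle).
In Python, from bench import monitor, snapshot, calibration, bot gives the robot as it stands.
- The arm moves only by the tool play_rows, never from a script. Its argument "rows" is a list of rows, each an object with "fingers": the finger opening in m, from 0 to 0.0854; "slide": the shift along the tool's x, y, z in m, a list of three; "yaw": the turn about the tool's z in rad. In form: [{"fingers": fingers, "slide": [x, y, z], "yaw": yaw}, ...]. A call has 1 to 12 rows; each row shifts and turns the commanded pose from where the row before left it, along the tool's axes as they then stand; what a row does not reach is not made up. A row lasts 1/8 s, in which the tool goes at most 62.5 mm and 10.7 degrees, less where a joint would pass 70% of its speed; a pose out of reach is approached as far as the arm can. A call with a gripper value outside its range is refused whole. The fingers move at their own pace and stop on an object; "newtons" is the grip in N (left out, the last holds). Time passes only in rows, so rows that do not move let the fingers close. It gives the time, the measured TCP pose, the force, the opening and the grip force at its end, in the units of the state.
- monitor.get_state(): the state, without advancing time (a new reading comes with each control period).
- snapshot(name): name is "side" or "top"; returns the picture (420x560x3 uint8, blue, green, red); there is no depth.
- calibration(name): a dict with "intrinsics" (3x3 intrinsics, pixels), "extrinsics" (4x4, takes a point from camera to world coordinates). Camera axes: x right, y up, looking along -z (the intrinsics and any distortion apply to the point x, -y, -z); pixel columns grow to the right and rows downward; lengths in m; the calibration is good to about 2 mm. A picture is of the moment at which its call begins. calibration takes no time and is no camera call.
- bot.finish_job(): hands the job in; it is judged then, once.
The state is a dict: "time_s": time; "qpos": joint angles; "joint_vel": joint speeds; "joint_torque": joint torques, N m; "ee_pos": TCP position; "orientation": TCP orientation; "wrist_force": force on the tool from outside, world axes, zero at the start; "moment": the same for the moment, N m; "grip_width": finger opening in m; "grasp_force": force on a finger pad.
Only numpy, scipy, OpenCV 4.12 (cv2) and the standard library are available. Lean on these libraries where they do the work, as an engineer would, in place of code of your own. Each camera call takes 0.05 s, during which the arm holds its last target. There are 200 camera calls.

## Working session

There is one attempt and no reset: what is moved stays moved. The work goes in short steps, Python scripts to look and compute and a tool call to move; the robot and the scene stay as the last step left them, time stands still between calls to the robot, and variables do not carry over. Pictures are saved under pics/ and viewed, at most 10 in all, crops included, and the job is handed in when it is done.

Besides the shell and the picture viewer there is one more tool, called after "Emit:" as name(argument=value, ...), one argument or row to a line, values as JSON. play_rows: Moves the arm, as the interface text tells. Its arguments: {"type":"object","properties":{"rows":{"type":"array"},"newtons":{"type":"number"}},"required":["rows"]}

```bash
mkdir -p pics; ls
python3 - <<'E'
from bench import monitor, snapshot, calibration
import cv2,numpy as np
for n in("top","side"):
    cv2.imwrite(f"pics/{n}0.png",snapshot(n)); c=calibration(n)
    print(n,{k:np.round(np.array(v),4).tolist() for k,v in c.items()})
s=monitor.get_state();print(s)
E
```

```text
pics
top {'intrinsics': [[435.4345, 0.0, 285.5479], [0.0, 435.4345, 213.6108], [0.0, 0.0, 1.0]], 'extrinsics': [[0.0225, 0.9948, -0.0989, 0.445], [-0.9997, 0.0218, -0.0085, 0.0129], [-0.0063, 0.0991, 0.9951, 1.2723], [0.0, 0.0, 0.0, 1.0]]}
side {'intrinsics': [[501.9738, 0.0, 279.8268], [0.0, 501.9738, 217.5766], [0.0, 0.0, 1.0]], 'extrinsics': [[0.999, 0.0353, -0.0291, 0.5297], [-0.0449, 0.6381, -0.7687, -0.884], [-0.0086, 0.7692, 0.639, 0.8176], [0.0, 0.0, 0.0, 1.0]]}
{'time_s': 0.1, 'qpos': array([-1.18670416e+00,  9.18319912e-02,  1.23177298e+00, -2.34210872e-05,
        1.81980444e+00, -5.67288475e-02]), 'joint_vel': array([ 0.00049796, -0.00223248, -0.00286689,  0.00184978,  0.00064237,
        0.00168344]), 'joint_torque': array([ 2.16063723e-03, -4.60216784e+01, -4.19218361e+01, -1.56055171e-05,
        1.06305242e-02,  5.82504754e-06]), 'ee_pos': array([ 0.25587336, -0.54237762,  0.20653075]), 'orientation': array([-3.06384700e+00, -6.86447183e-01,  4.99926021e-04]), 'wrist_force': array([-0.17318129,  0.62889497,  0.68925086]), 'moment': array([ 0.03473061, -0.00514706, -0.01275821]), 'grasp_force': 0.0, 'grip_width': 0.08531526545768986}
```

View pics/top0.png

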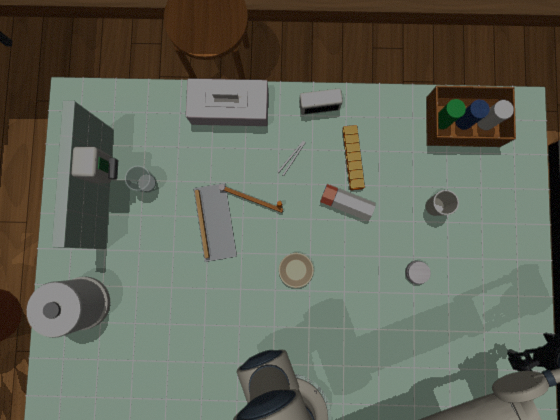

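View pics/side0.png

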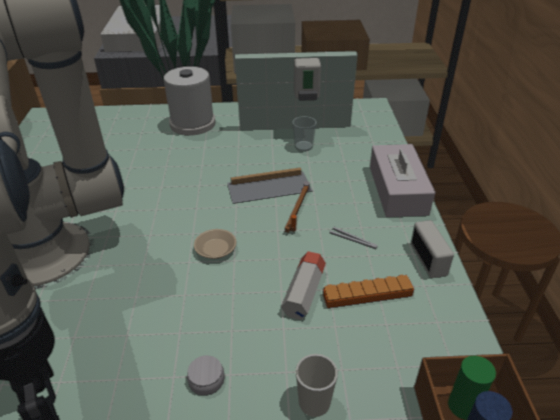

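```bash
cat > h.py <<'E'
import numpy as np, cv2
from bench import monitor, snapshot, calibration
def ray(n,uv,z):
    c=calibration(n);K=np.array(c["intrinsics"]);T=np.array(c["extrinsics"])
    uv=np.atleast_2d(np.array(uv,float)); d=np.c_[(uv[:,0]-K[0,2])/K[0,0],-(uv[:,1]-K[1,2])/K[1,1],-np.ones(len(uv))]@T[:3,:3].T
    o=T[:3,3]; return o+d*((z-o[2])/d[:,2])[:,None]
def proj(n,P):
    c=calibration(n);K=np.array(c["intrinsics"]);T=np.array(c["extrinsics"])
    q=(np.atleast_2d(P)-T[:3,3])@T[:3,:3]; return np.c_[K[0,0]*q[:,0]/-q[:,2]+K[0,2],K[1,1]*-q[:,1]/-q[:,2]+K[1,2]]
E
python3 - <<'E'
import cv2,numpy as np
t=cv2.imread("pics/top0.png");s=cv2.imread("pics/side0.png")
a=cv2.resize(t[165:280,180:390],None,fx=3.8,fy=3.8,interpolation=cv2.INTER_CUBIC)
cv2.imwrite("pics/a.png",a[:,:800])
b=cv2.resize(s[160:330,215:425],None,fx=3.5,fy=3.5,interpolation=cv2.INTER_CUBIC);b=cv2.convertScaleAbs(b,alpha=1.7)
cv2.imwrite("pics/b.png",b)
E
```

```text
(no output)
```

View pics/a.png

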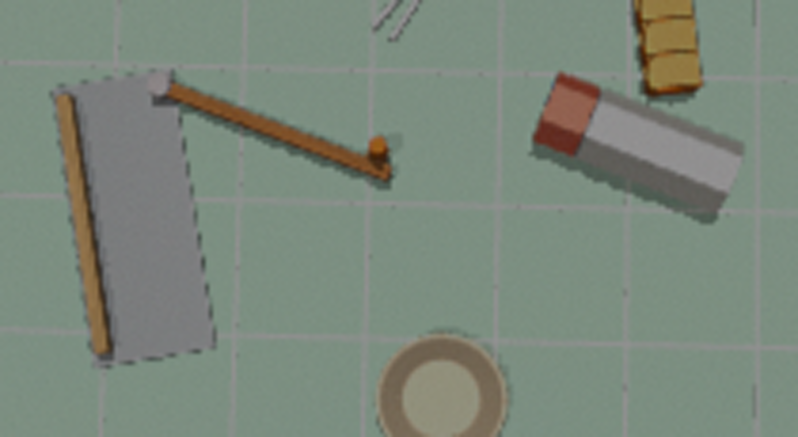

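View pics/b.png

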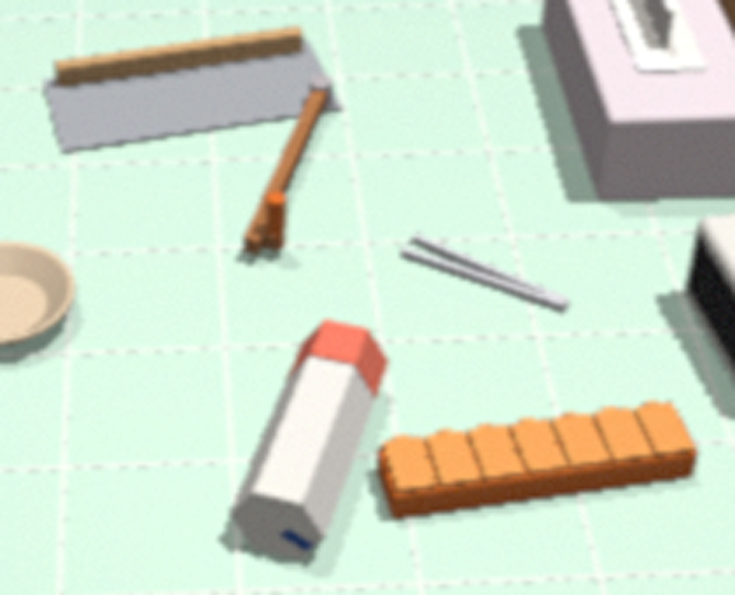

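```bash
cat > m.py <<'E'
from h import *
def cap_case(t,box):
    x0,y0,x1,y1=box
    c=t[y0:y1,x0:x1].astype(int);b,g,r=c[...,0],c[...,1],c[...,2]
    m=((abs(r-g)<22)&(abs(b-g)<22)&(r>120)&(g-r<12))|((r-g>45)&(r>b+40)) # white flats or coral
    return m,c
E
python3 - <<'E'
from h import *
t=cv2.imread("pics/top0.png")
hsv=cv2.cvtColor(t,cv2.COLOR_BGR2HSV)
def show(n,m,z,kk=None):
    m=m.astype(np.uint8)
    k,l,st,ce=cv2.connectedComponentsWithStats(m)
    i=1+np.argmax(st[1:,4]); cs,_=cv2.findContours((l==i).astype(np.uint8),cv2.RETR_EXTERNAL,cv2.CHAIN_APPROX_NONE)
    r=cv2.minAreaRect(cs[0]); bx=cv2.boxPoints(r)
    print(n,st[i,4],np.round(r[0],1),np.round(r[1],1)); P=ray("top",bx,z);print(np.round(P[:,:2],4).tolist(), "ctr",np.round(P.mean(0)[:2],4), "sides",np.round(np.linalg.norm(P-np.roll(P,-1,0),axis=1),4))
def box(x0,y0,x1,y1):
    b=np.zeros(t.shape[:2],bool);b[y0:y1,x0:x1]=1;return b
H,S,V=[hsv[...,i].astype(int) for i in range(3)]
C=box(315,175,385,228)
print("case pix",[ (p,hsv[p[1],p[0]].tolist()) for p in [(355,196),(352,205),(345,210),(330,200),(328,190),(328,199),(320,215),(217,222),(203,222)]])
notgreen=(S<40)|(H<25)|(H>150)
show("caseall z25",C&notgreen,.025)
show("case top white z50",C&(S<40)&(V>140),.05)
show("coral all",C&((H<12)|(H>165))&(S>80),.025)
R=box(190,180,240,265)
show("rail",R&(H>8)&(H<25)&(S>70),.024)
show("plate+rail",R&((S<40)|((H>8)&(H<25)&(S>70))),.004)
show("bar",box(228,180,290,215)&(H<22)&(S>90),.022)
show("org",box(335,115,372,195)&(H<25)&(S>90),.028)
show("dish",box(270,245,320,295)&(H<25)&(S>25),.02)
print("hinge",ray("top",[(180+160/3.8,165+80/3.8)],.03)[:,:2],"post",ray("top",[(180+378/3.8,165+144/3.8)],.051)[:,:2])
E
```

```text
case pix [((355, 196), [26, 17, 107]), ((352, 205), [0, 2, 144]), ((345, 210), [30, 16, 93]), ((330, 200), [6, 177, 98]), ((328, 190), [8, 115, 144]), ((328, 199), [5, 154, 96]), ((320, 215), [68, 33, 145]), ((217, 222), [120, 2, 124]), ((203, 222), [17, 131, 74])]
caseall z25 3679 [349.5 201. ] [52. 69.]
[[0.6834, -0.0594], [0.6877, -0.2594], [0.5365, -0.2594], [0.5322, -0.0618]] ctr [ 0.6099 -0.16  ] sides [0.2    0.1511 0.1977 0.1512]
case top white z50 2401 [349.5 201. ] [52. 69.]
[[0.6786, -0.058], [0.6828, -0.254], [0.5347, -0.254], [0.5304, -0.0603]] ctr [ 0.6066 -0.1566] sides [0.196  0.1481 0.1937 0.1482]
coral all 228 [328.8 194.6] [11.5 19.5]
[[0.6061, -0.0745], [0.6594, -0.0947], [0.6476, -0.1257], [0.5944, -0.1054]] ctr [ 0.6269 -0.1001] sides [0.057  0.0333 0.0569 0.0331]
rail 318 [201.6 223.5] [68.2  4.6]
[[0.6316, 0.2903], [0.634, 0.277], [0.4402, 0.2392], [0.4379, 0.2522]] ctr [0.5359 0.2647] sides [0.0134 0.1974 0.0132 0.1974]
plate+rail 4204 [214.5 222. ] [84. 49.]
[[0.6646, 0.3081], [0.6677, 0.1633], [0.4215, 0.1552], [0.4182, 0.2972]] ctr [0.543 0.231] sides [0.1448 0.2464 0.1421 0.2466]
bar 272 [255.8 197.3] [58.6 10.1]
[[0.6293, 0.196], [0.6572, 0.1867], [0.6003, 0.0257], [0.5727, 0.0353]] ctr [0.6149 0.1109] sides [0.0294 0.1708 0.0292 0.1704]
org 960 [353.  157.4] [64.6 15. ]
[[0.829, -0.1346], [0.8355, -0.1781], [0.6462, -0.2024], [0.6398, -0.1596]] ctr [ 0.7376 -0.1687] sides [0.044  0.1909 0.0433 0.1908]
dish 596 [295.8 269.9] [33.8 33.1]
[[0.4405, 0.0503], [0.4685, -0.0403], [0.3769, -0.0683], [0.3493, 0.0216]] ctr [ 0.4088 -0.0092] sides [0.0948 0.0957 0.0941 0.0956]
hinge [[0.64436992 0.20845864]] post [[0.5963781  0.04114122]]
```

```bash
cat > m.py <<'E'
from h import *
def case(t,box,zc=0.025):
    """silhouette of the case (white or coral) -> centre, cap direction, in the vertex plane; bright top flat too"""
    x0,y0,x1,y1=box
    hsv=cv2.cvtColor(t,cv2.COLOR_BGR2HSV);H,S,V=[hsv[...,i].astype(int) for i in range(3)]
    b=np.zeros(t.shape[:2],bool);b[y0:y1,x0:x1]=1
    cor=b&((H<12)|(H>165))&(S>80); wh=b&(S<24)&(V>70); blue=b&(H>100)&(H<130)&(S>60)
    def big(m):
        k,l,st,ce=cv2.connectedComponentsWithStats(cv2.morphologyEx(m.astype(np.uint8),cv2.MORPH_OPEN,np.ones((2,2))));i=1+np.argmax(st[1:,4]);return (l==i).astype(np.uint8)
    m=big(cor|wh|blue); mc=big(cor)
    c=cv2.findContours(m,cv2.RETR_EXTERNAL,cv2.CHAIN_APPROX_NONE)[0][0]
    P=ray("top",c[:,0],zc)[:,:2]; r=cv2.minAreaRect(P.astype(np.float32)*1000)
    bx=cv2.boxPoints(r)/1000; e=[bx[1]-bx[0],bx[2]-bx[1]]; a=max(e,key=np.linalg.norm); a=a/np.linalg.norm(a)
    cc=cv2.moments(mc,True);pc=ray("top",[(cc['m10']/cc['m00'],cc['m01']/cc['m00'])],zc)[0,:2]
    ctr=np.array(r[0])/1000
    if (pc-ctr)@a<0:a=-a
    print("case ctr",np.round(ctr,4),"size mm",np.round(r[1],1),"cap dir",np.round(a,3),"yaw deg",round(np.degrees(np.arctan2(a[1],a[0])),1),"blue px",blue.sum())
    if blue.sum()>60:
        mb=big(blue);c=cv2.findContours(mb,cv2.RETR_EXTERNAL,cv2.CHAIN_APPROX_NONE)[0][0]
        r2=cv2.minAreaRect((ray("top",c[:,0],zc+.025)[:,:2]*1000).astype(np.float32)); print("window",np.round(r2[0],1),np.round(r2[1],1))
    return ctr,a,m
E
python3 - <<'E'
from m import *
t=cv2.imread("pics/top0.png")
c,a,m=case(t,(310,170,390,235))
n=np.array([a[1],-a[0]]); print("n (toward +x)",n)
h=cv2.cvtColor(t,cv2.COLOR_BGR2HSV); mm=(m>0)&(h[...,2]>135); 
ys,xs=np.nonzero(mm&(h[...,1]<24)); P=ray("top",np.c_[xs,ys],.05)[:,:2]; print("bright flat", P.mean(0), ((P-P.mean(0))@n).std()*12**.5, "offset of flat mid from ctr along n",(P.mean(0)-c)@n)
for y in (0,40,-40): print(y, c+n*.06+a*y)
E
```

```text
case ctr [ 0.6114 -0.1622] size mm [153.5  79.7] cap dir [0.383 0.924] yaw deg 67.5 blue px 0
n (toward +x) [ 0.92395496 -0.38250116]
bright flat [ 0.60154219 -0.17023659] 0.03499694118404812 offset of flat mid from ctr along n -0.006044086786095963
0 [ 0.66683885 -0.18517227]
40 [15.96688481 36.77302628]
-40 [-14.63320712 -37.14337081]
```

```bash
sed -i 's/cor=b&((H<12)|(H>165))&(S>80)/cor=b\&((H<10)|(H>165))\&(S>80)/' m.py
python3 - <<'E'
from m import *
t=cv2.imread("pics/top0.png")
t[170:191,344:372]=(150,170,140)
c,a,m=case(t,(310,170,390,235))
n=np.array([a[1],-a[0]]); 
h=cv2.cvtColor(t,cv2.COLOR_BGR2HSV); mm=(m>0)&(h[...,2]>128)
ys,xs=np.nonzero(mm&(h[...,1]<24)); P=ray("top",np.c_[xs,ys],.05)[:,:2]; print("bright flat", P.mean(0), ((P-P.mean(0))@n).std()*12**.5, "offset",(P.mean(0)-c)@n)
for d in (-.036,0,.06): print(d, c+n*d)
E
```

```text
case ctr [ 0.6087 -0.1611] size mm [153.5  73.8] cap dir [0.383 0.924] yaw deg 67.5 blue px 0
bright flat [ 0.60065527 -0.17080786] 0.03334585953278492 offset -0.003736348557361999
-0.036 [ 0.57545167 -0.14733954]
0 [ 0.60871405 -0.16110959]
0.06 [ 0.66415134 -0.18405968]
```

```bash
cat > go.py <<'E'
import sys; from h import *
from scipy.spatial.transform import Rotation as Ro
def plan(x,y,z,ydir):
    """slide in tool axes after the needed yaw (tool y along +-ydir)"""
    s=monitor.get_state();R=Ro.from_rotvec(s["orientation"]).as_matrix();p=s["ee_pos"]
    ty=R[:2,1];d=np.arctan2(ydir[1],ydir[0])-np.arctan2(ty[1],ty[0]); d=(d+np.pi/2)%np.pi-np.pi/2
    yaw=-d  # tool z is down
    R2=R@Ro.from_rotvec([0,0,yaw]).as_matrix(); q6=s["qpos"][5]
    print("t",round(s["time_s"],2),"p",np.round(p,4),"tz",np.round(R[:,2],3),"q6",round(q6,2),"yaw",round(yaw,3),"slide after yaw mm",np.round(R2.T@(np.array([x,y,z])-p)*1000,1)," tool x,y world",np.round(R2[:2,0],3),np.round(R2[:2,1],3),"grip",round(s["grip_width"],4),round(float(s["grasp_force"]),1),"F",np.round(s["wrist_force"],1))
if __name__=="__main__":
    a=[float(v) for v in sys.argv[1:]]; plan(a[0],a[1],a[2],a[3:5])
E
python3 go.py 0.6575 -0.175 0.12 0.35 0.937
```

```text
t 0.1 p [ 0.2559 -0.5424  0.2065] tz [-0.001  0.002 -1.   ] q6 -0.06 yaw 0.798 slide after yaw mm [ 247.8 -484.6   86.9]  tool x,y world [ 0.937 -0.35 ] [-0.35  -0.937] grip 0.0853 0.0 F [-0.2  0.6  0.7]
```

Emit:
play_rows(
  rows=[
    {"fingers": 0.05, "slide": [0, 0, 0], "yaw": 0.16},
    {"fingers": 0.05, "slide": [0, 0, 0], "yaw": 0.16},
    {"fingers": 0.05, "slide": [0, 0, 0], "yaw": 0.16},
    {"fingers": 0.05, "slide": [0, 0, 0], "yaw": 0.16},
    {"fingers": 0.05, "slide": [0, 0, 0], "yaw": 0.158},
  ],
)

```text
time_s: 0.72
ee_pos: [0.2559, -0.5425, 0.2068]
orientation: [-3.089, 0.566, 0.001]
wrist_force: [-0.3, 1.1, 0.4]
grip_width: 0.0502
grasp_force: 0.0
```

Emit:
play_rows(
  rows=[
    {"fingers": 0.05, "slide": [0.0206, -0.0404, 0], "yaw": 0},
    {"fingers": 0.05, "slide": [0.0206, -0.0404, 0], "yaw": 0},
    {"fingers": 0.05, "slide": [0.0206, -0.0404, 0], "yaw": 0},
    {"fingers": 0.05, "slide": [0.0206, -0.0404, 0], "yaw": 0},
    {"fingers": 0.05, "slide": [0.0206, -0.0404, 0], "yaw": 0},
    {"fingers": 0.05, "slide": [0.0206, -0.0404, 0], "yaw": 0},
    {"fingers": 0.05, "slide": [0.0206, -0.0404, 0], "yaw": 0},
    {"fingers": 0.05, "slide": [0.0206, -0.0404, 0], "yaw": 0},
    {"fingers": 0.05, "slide": [0.0206, -0.0404, 0.02], "yaw": 0},
    {"fingers": 0.05, "slide": [0.0206, -0.0404, 0.02], "yaw": 0},
    {"fingers": 0.05, "slide": [0.0206, -0.0404, 0.02], "yaw": 0},
    {"fingers": 0.05, "slide": [0.0206, -0.0404, 0.02], "yaw": 0},
  ],
)

```text
time_s: 2.22
ee_pos: [0.6578, -0.1737, 0.1262]
orientation: [-3.092, 0.558, 0.002]
wrist_force: [0.4, -0.5, -0.3]
grip_width: 0.0503
grasp_force: 0.0
```

```bash
python3 go.py 0.6575 -0.175 0.035 0.35 0.937
python3 - <<'E'
from h import *
cv2.imwrite("pics/s1.png",snapshot("side"));
s=cv2.imread("pics/s1.png");cv2.imwrite("pics/s1c.png",cv2.convertScaleAbs(cv2.resize(s[160:360,200:440],None,fx=3,fy=3,interpolation=cv2.INTER_CUBIC),alpha=1.6))
E
```

```text
t 2.23 p [ 0.6578 -0.1737  0.1262] tz [-0.001  0.    -1.   ] q6 1.62 yaw 0.0 slide after yaw mm [ 0.2  1.3 91.2]  tool x,y world [ 0.937 -0.35 ] [-0.35  -0.937] grip 0.0503 0.0 F [ 0.4 -0.5 -0.3]
```

View pics/s1c.png

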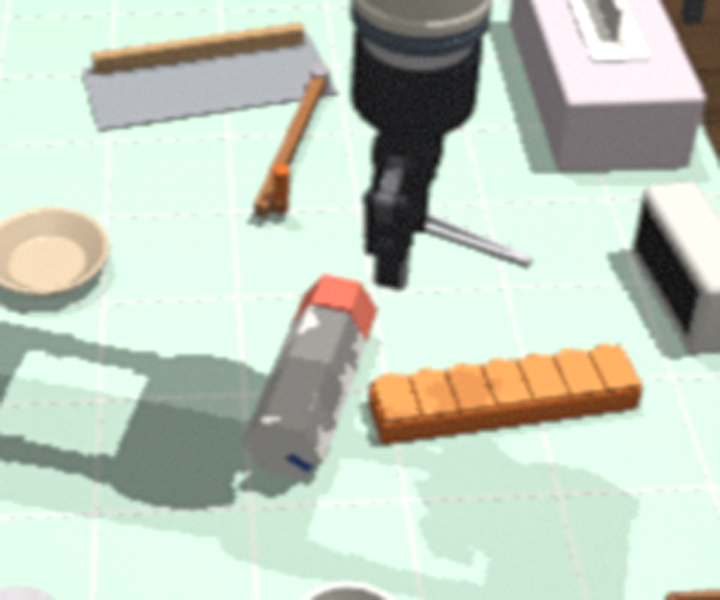

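Emit:
play_rows(
  rows=[
    {"fingers": 0.05, "slide": [0, 0, 0.024], "yaw": 0},
    {"fingers": 0.05, "slide": [0, 0, 0.024], "yaw": 0},
    {"fingers": 0.05, "slide": [0, 0, 0.024], "yaw": 0},
    {"fingers": 0.05, "slide": [0, 0, 0.018], "yaw": 0},
    {"fingers": 0.05, "slide": [-0.006, 0, 0], "yaw": 0},
    {"fingers": 0.05, "slide": [-0.006, 0, 0], "yaw": 0},
    {"fingers": 0.05, "slide": [-0.006, 0, 0], "yaw": 0},
    {"fingers": 0.05, "slide": [-0.005, 0, 0], "yaw": 0},
  ],
)

```text
time_s: 3.28
ee_pos: [0.6356, -0.1668, 0.0388]
orientation: [3.091, -0.558, 0.003]
wrist_force: [0.1, -0.3, -0.1]
grip_width: 0.0499
grasp_force: 0.0
```

Emit:
play_rows(
  rows=[
    {"fingers": 0.05, "slide": [-0.004, 0, 0], "yaw": 0},
    {"fingers": 0.05, "slide": [-0.004, 0, 0], "yaw": 0},
    {"fingers": 0.05, "slide": [-0.004, 0, 0], "yaw": 0},
  ],
)

```text
time_s: 3.65
ee_pos: [0.6241, -0.1626, 0.0376]
orientation: [-3.092, 0.558, 0.0]
wrist_force: [-0.8, 0.3, -0.4]
grip_width: 0.0502
grasp_force: 0.0
```

```bash
python3 go.py 0.6575 -0.175 0.035 0.35 0.937
python3 - <<'E'
from h import *
cv2.imwrite("pics/s2.png",snapshot("side"));
s=cv2.imread("pics/s2.png");cv2.imwrite("pics/s2c.png",cv2.convertScaleAbs(cv2.resize(s[210:340,240:400],None,fx=4,fy=4,interpolation=cv2.INTER_CUBIC),alpha=1.8))
E
```

```text
t 3.65 p [ 0.6241 -0.1626  0.0376] tz [-0.  0. -1.] q6 1.62 yaw 0.0 slide after yaw mm [35.7 -0.   2.6]  tool x,y world [ 0.937 -0.35 ] [-0.35  -0.937] grip 0.0502 0.0 F [-0.8  0.3 -0.4]
```

View pics/s2c.png

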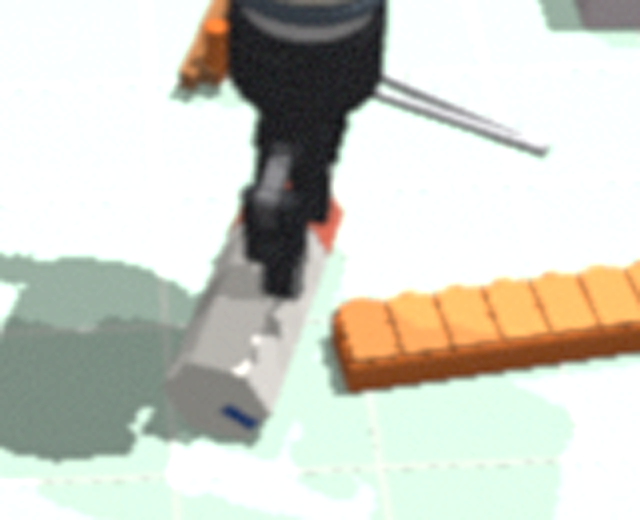

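Emit:
play_rows(
  rows=[
    {"fingers": 0.05, "slide": [-0.004, 0, 0], "yaw": 0},
    {"fingers": 0.05, "slide": [-0.004, 0, 0], "yaw": 0},
  ],
)

```text
time_s: 3.95
ee_pos: [0.6166, -0.1598, 0.0375]
orientation: [-3.092, 0.558, 0.0]
wrist_force: [0.4, -0.7, -0.0]
grip_width: 0.05
grasp_force: 0.0
```

Run:
```python
from h import *
a=cv2.imread("pics/s2.png");b=snapshot("side");cv2.imwrite("pics/s3.png",b)
f=lambda s:cv2.convertScaleAbs(cv2.resize(s[230:330,265:365],None,fx=3.9,fy=3.9,interpolation=cv2.INTER_CUBIC),alpha=1.7)
cv2.imwrite("pics/s3c.png",np.hstack([f(a),f(b)]))
```

```text
(no output)
```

View pics/s3c.png

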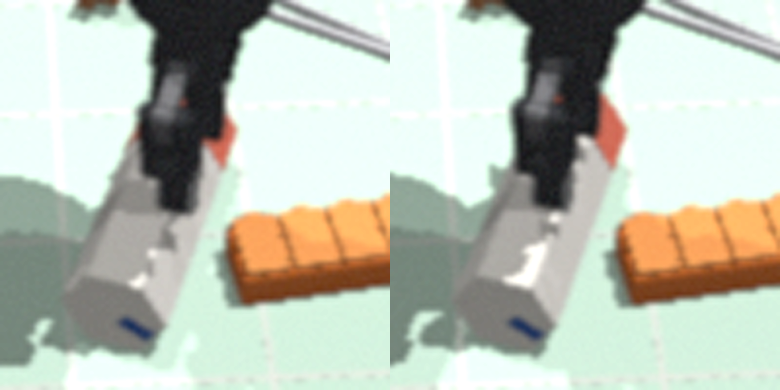

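Run:
```python
from h import *
p=np.array([0.6166,-0.1598,0.]); y=np.array([-.35,-.937,0])
for o in(.025,.032,.04):
  for z in (.035,.045,.055): print(o,z,proj("side",p+o*y+[0,0,z]))
c=np.array([.606,-.156,0]);u=np.array([.35,.937,0]);n=np.array([.937,-.35,0])
print("case end pts side: n=-28.9,-14.4,14.4,28.9 at -75")
for a,z in((-.0289,.025),(-.0144,.05),(.0144,.05),(.0289,.025),(.0144,0),(-.0144,0)): q=proj("side",c-.075*u+a*n+[0,0,z])[0];print(np.round(q,1),np.round((q-[265,230])*3.9))
```

```text
0.025 0.035 [[305.52791799 290.86834695]]
0.025 0.045 [[305.64515286 287.58921684]]
0.025 0.055 [[305.76384486 284.26932998]]
0.032 0.035 [[304.61156518 293.30003194]]
0.032 0.045 [[304.72369461 290.01970959]]
0.032 0.055 [[304.83722469 286.69841193]]
0.04 0.035 [[303.55316558 296.10866024]]
0.04 0.045 [[303.65932824 292.82714528]]
0.04 0.055 [[303.76682463 289.50440465]]
case end pts side: n=-28.9,-14.4,14.4,28.9 at -75
[279.7 307.4] [ 57. 302.]
[286.5 300.9] [ 84. 277.]
[300.4 304.3] [138. 290.]
[307.1 314.2] [164. 328.]
[300.  320.4] [136. 352.]
[286.5 317. ] [ 84. 339.]
```

Emit:
play_rows(
  rows=[
    {"fingers": 0.05, "slide": [0, 0, 0.002], "yaw": 0},
    {"fingers": 0.05, "slide": [0, 0, 0.002], "yaw": 0},
  ],
)

```text
time_s: 4.25
ee_pos: [0.6169, -0.1599, 0.0334]
orientation: [-3.092, 0.558, -0.0]
wrist_force: [0.1, -0.2, 0.1]
grip_width: 0.05
grasp_force: 0.0
```

Emit:
play_rows(
  rows=[
    {"fingers": 0.05, "slide": [0, 0, 0.002], "yaw": 0},
    {"fingers": 0.05, "slide": [0, 0, 0], "yaw": 0},
  ],
)

```text
time_s: 4.5
ee_pos: [0.6167, -0.1598, 0.0312]
orientation: [-3.092, 0.558, 0.001]
wrist_force: [-0.2, 0.7, -0.1]
grip_width: 0.0501
grasp_force: 0.0
```

Emit:
play_rows(
  rows=[
    {"fingers": 0.05, "slide": [0, 0, 0.002], "yaw": 0},
    {"fingers": 0.05, "slide": [0, 0, 0], "yaw": 0},
  ],
)

```text
time_s: 4.75
ee_pos: [0.6167, -0.1598, 0.0293]
orientation: [-3.092, 0.558, 0.001]
wrist_force: [0.3, 0.9, -0.1]
grip_width: 0.0501
grasp_force: 0.0
```

Emit:
play_rows(
  rows=[
    {"fingers": 0.05, "slide": [0, 0, 0.002], "yaw": 0},
    {"fingers": 0.05, "slide": [0, 0, 0], "yaw": 0},
  ],
)

```text
time_s: 5.0
ee_pos: [0.6167, -0.1598, 0.0273]
orientation: [-3.092, 0.558, 0.001]
wrist_force: [0.2, -0.3, -0.7]
grip_width: 0.05
grasp_force: 0.0
```

Run:
```python
from h import *
a=snapshot("top");b=snapshot("side");cv2.imwrite("pics/t4.png",a);cv2.imwrite("pics/s4.png",b)
f=lambda s:cv2.convertScaleAbs(cv2.resize(s,None,fx=3.9,fy=3.9,interpolation=cv2.INTER_CUBIC),alpha=1.9)
cv2.imwrite("pics/s4c.png",np.hstack([f(a[160:260,295:395]),f(b[230:330,265:365])]))
```

```text
(no output)
```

View pics/s4c.png

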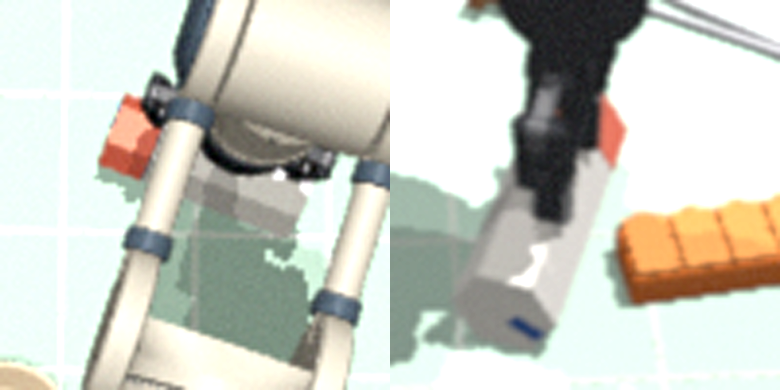

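Emit:
play_rows(
  rows=[
    {"fingers": 0.05, "slide": [0, 0, 0.002], "yaw": 0},
    {"fingers": 0.05, "slide": [0, 0, 0], "yaw": 0},
  ],
)

```text
time_s: 5.35
ee_pos: [0.6167, -0.1598, 0.0253]
orientation: [-3.092, 0.558, 0.001]
wrist_force: [-0.4, -0.5, 0.2]
grip_width: 0.05
grasp_force: 0.0
```

Emit:
play_rows(
  rows=[
    {"fingers": 0.05, "slide": [0, 0, 0.002], "yaw": 0},
    {"fingers": 0.05, "slide": [0, 0, 0], "yaw": 0},
  ],
)

```text
time_s: 5.6
ee_pos: [0.6168, -0.1598, 0.0235]
orientation: [-3.092, 0.558, 0.0]
wrist_force: [1.3, -0.3, -0.4]
grip_width: 0.0499
grasp_force: 0.0
```

Emit:
play_rows(
  rows=[
    {"fingers": 0.05, "slide": [0, 0, 0.002], "yaw": 0},
    {"fingers": 0.05, "slide": [0, 0, 0], "yaw": 0},
  ],
)

```text
time_s: 5.85
ee_pos: [0.6176, -0.1601, 0.0234]
orientation: [3.091, -0.558, 0.004]
wrist_force: [-0.5, -0.6, 5.7]
grip_width: 0.05
grasp_force: 2.9
```

Emit:
play_rows(
  rows=[
    {"fingers": 0.05, "slide": [0, 0, 0.002], "yaw": 0},
    {"fingers": 0.05, "slide": [0, 0, 0], "yaw": 0},
  ],
)

```text
time_s: 6.1
ee_pos: [0.6186, -0.1605, 0.0234]
orientation: [3.091, -0.558, 0.009]
wrist_force: [-1.6, 1.2, 11.8]
grip_width: 0.0499
grasp_force: 5.9
```

Run:
```python
from h import *
# difference of finger/case between two side pictures; dark finger lowest pixels
b=snapshot("side");cv2.imwrite("pics/s5.png",b);o=cv2.imread("pics/s4.png");t=snapshot("top");cv2.imwrite("pics/t5.png",t);o2=cv2.imread("pics/t4.png");o0=cv2.imread("pics/side0.png")
def low(s):
    g=s[255:310,285:330].max(2); m=(g<45).astype(np.uint8); ys,xs=np.nonzero(m); y=ys.max(); return y+255, xs[ys>=y-1].mean()+285, [int((m[r]).sum()) for r in range(0,40,4)]
for n in("s2","s3","s4","s5"): print(n,low(cv2.imread(f"pics/{n}.png")))
# blue tick location
def tick(s):
    h=cv2.cvtColor(s[290:335,275:330],cv2.COLOR_BGR2HSV);m=(h[...,0]>100)&(h[...,0]<130)&(h[...,1]>90);ys,xs=np.nonzero(m);p=np.c_[xs,ys];return len(xs),p.mean(0)+[275,290] if len(xs) else None
for n in("side0","s2","s3","s4","s5"): print(n,tick(cv2.imread(f"pics/{n}.png")))
```

```text
s2 (np.int64(283), np.float64(309.2307692307692), [10, 14, 20, 15, 14, 10, 8, 6, 0, 0])
s3 (np.int64(282), np.float64(305.73333333333335), [10, 15, 21, 15, 14, 9, 8, 0, 0, 0])
s4 (np.int64(286), np.float64(306.1818181818182), [11, 12, 15, 20, 15, 14, 8, 8, 0, 0])
s5 (np.int64(288), np.float64(306.75), [12, 11, 14, 21, 15, 15, 12, 7, 6, 0])
side0 (16, array([299.5   , 313.9375]))
s2 (15, array([299.4, 313.8]))
s3 (16, array([299.5   , 313.9375]))
s4 (15, array([299.4, 313.8]))
s5 (14, array([299.78571429, 313.85714286]))
```

Emit:
play_rows(
  rows=[
    {"fingers": 0.05, "slide": [0, 0, -0.012], "yaw": 0},
    {"fingers": 0.05, "slide": [0.018, 0, 0], "yaw": 0},
    {"fingers": 0.05, "slide": [0.018, 0, 0], "yaw": 0},
    {"fingers": 0.05, "slide": [0, 0, 0.017], "yaw": 0},
    {"fingers": 0.05, "slide": [-0.006, 0, 0], "yaw": 0},
    {"fingers": 0.05, "slide": [-0.006, 0, 0], "yaw": 0},
    {"fingers": 0.05, "slide": [0, 0, 0], "yaw": 0},
  ],
)

```text
time_s: 7.08
ee_pos: [0.6388, -0.1679, 0.0151]
orientation: [3.092, -0.558, 0.001]
wrist_force: [0.4, 0.7, 0.1]
grip_width: 0.0503
grasp_force: 0.0
```

Emit:
play_rows(
  rows=[
    {"fingers": 0.05, "slide": [-0.004, 0, 0], "yaw": 0},
    {"fingers": 0.05, "slide": [-0.004, 0, 0], "yaw": 0},
  ],
)

```text
time_s: 7.32
ee_pos: [0.6318, -0.1654, 0.015]
orientation: [3.092, -0.558, 0.001]
wrist_force: [2.3, -0.3, 3.1]
grip_width: 0.0502
grasp_force: 1.9
```

Emit:
play_rows(
  rows=[
    {"fingers": 0.05, "slide": [-0.004, 0, 0], "yaw": 0},
    {"fingers": 0.05, "slide": [-0.004, 0, 0], "yaw": 0},
  ],
)

```text
time_s: 7.58
ee_pos: [0.6247, -0.1628, 0.0153]
orientation: [3.091, -0.558, 0.003]
wrist_force: [1.8, -0.6, 2.5]
grip_width: 0.05
grasp_force: 1.2
```

```bash
cat >> h.py <<'E'
def tick(s,b=(255,270,335,345)):
    h=cv2.cvtColor(s[b[1]:b[3],b[0]:b[2]],cv2.COLOR_BGR2HSV);m=(h[...,0]>100)&(h[...,0]<130)&(h[...,1]>90);ys,xs=np.nonzero(m);return len(xs),(np.c_[xs,ys].mean(0)+b[:2]).round(1) if len(xs) else None
E
python3 - <<'E'
from h import *
s=snapshot("side");cv2.imwrite("pics/s6.png",s);print(tick(s),monitor.get_state()["ee_pos"])
c=np.array([.606,-.156,0]);u=np.array([.35,.937,0]);n=np.array([.937,-.35,0])
def face(cn,zc,ang,r=.017): return np.round(proj("side",c-.075*u+n*(cn+r*np.sin(ang))+[0,0,zc+r*np.cos(ang)])[0],1)
for d in (120,110,100,90): # pivot at n=-14.4,z=0
    th=np.radians(120-d); v=np.array([.0144,.025]); cn=-.0144+v[0]*np.cos(th)-v[1]*np.sin(th); zc=v[0]*np.sin(th)+v[1]*np.cos(th); print(d,face(cn,zc,np.radians(d)))
print("after",face(-.0289,.025,np.radians(60)),face(-.0577,.025,0))
E
```

```text
(14, array([295.9, 312.8])) [ 0.62418077 -0.16256643  0.01515452]
120 [300.3 315.2]
110 [298.7 313.3]
100 [296.8 311.5]
90 [294.6 309.8]
after [286.6 306.4] [266.1 298.6]
```

Emit:
play_rows(
  rows=[
    {"fingers": 0.05, "slide": [-0.004, 0, 0], "yaw": 0},
    {"fingers": 0.05, "slide": [-0.004, 0, 0], "yaw": 0},
    {"fingers": 0.05, "slide": [-0.004, 0, 0], "yaw": 0},
    {"fingers": 0.05, "slide": [-0.004, 0, 0], "yaw": 0},
    {"fingers": 0.05, "slide": [0, 0, 0], "yaw": 0},
  ],
)

```text
time_s: 8.25
ee_pos: [0.609, -0.1569, 0.0147]
orientation: [-3.092, 0.558, 0.001]
wrist_force: [2.4, -1.1, 2.4]
grip_width: 0.0497
grasp_force: 1.2
```

Run:
```python
from h import *
s=snapshot("side");cv2.imwrite("pics/s7.png",s);print(tick(s),monitor.get_state()["ee_pos"])
```

```text
(14, array([287.8, 310.9])) [ 0.60902114 -0.15691194  0.01453713]
```

Emit:
play_rows(
  rows=[
    {"fingers": 0.05, "slide": [0.01, 0, 0], "yaw": 0},
    {"fingers": 0.05, "slide": [0.01, 0, 0], "yaw": 0},
    {"fingers": 0.05, "slide": [0, 0, 0.01], "yaw": 0},
    {"fingers": 0.05, "slide": [0, 0, 0.01], "yaw": 0},
    {"fingers": 0.05, "slide": [0, 0, 0.006], "yaw": 0},
    {"fingers": 0.05, "slide": [0, 0, 0], "yaw": 0},
  ],
)

```text
time_s: 9.05
ee_pos: [0.6273, -0.1638, -0.0126]
orientation: [-3.091, 0.558, 0.003]
wrist_force: [0.1, 0.3, 1.2]
grip_width: 0.0503
grasp_force: 0.0
```

Emit:
play_rows(
  rows=[
    {"fingers": 0.05, "slide": [-0.005, 0, 0], "yaw": 0},
    {"fingers": 0.05, "slide": [-0.003, 0, 0], "yaw": 0},
    {"fingers": 0.05, "slide": [0, 0, 0], "yaw": 0},
  ],
)

```text
time_s: 9.43
ee_pos: [0.6205, -0.1612, -0.0109]
orientation: [3.092, -0.558, 0.001]
wrist_force: [0.3, 0.2, -0.2]
grip_width: 0.0501
grasp_force: 0.0
```

Emit:
play_rows(
  rows=[
    {"fingers": 0.05, "slide": [-0.003, 0, 0], "yaw": 0},
    {"fingers": 0.05, "slide": [-0.003, 0, 0], "yaw": 0},
  ],
)

```text
time_s: 9.68
ee_pos: [0.6152, -0.1592, -0.011]
orientation: [3.091, -0.558, 0.002]
wrist_force: [0.7, 0.4, 1.0]
grip_width: 0.0498
grasp_force: 0.6
```

Emit:
play_rows(
  rows=[
    {"fingers": 0.05, "slide": [-0.003, 0, 0], "yaw": 0},
    {"fingers": 0.05, "slide": [-0.002, 0, -0.002], "yaw": 0},
  ],
)

```text
time_s: 9.93
ee_pos: [0.6098, -0.1573, -0.0096]
orientation: [-3.092, 0.558, 0.001]
wrist_force: [0.4, -0.0, -0.2]
grip_width: 0.0503
grasp_force: 0.3
```

Emit:
play_rows(
  rows=[
    {"fingers": 0.05, "slide": [-0.004, 0, -0.005], "yaw": 0},
    {"fingers": 0.05, "slide": [-0.004, 0, -0.005], "yaw": 0},
    {"fingers": 0.05, "slide": [-0.004, 0, -0.005], "yaw": 0},
  ],
)

```text
time_s: 10.3
ee_pos: [0.5987, -0.1531, 0.006]
orientation: [-3.092, 0.558, 0.0]
wrist_force: [0.3, -0.4, 0.7]
grip_width: 0.0501
grasp_force: 0.0
```

```bash
cat > where.py <<'E'
from h import *
import sys
# tick in side view; prediction for (cn, angle) with pivot model relative to original centre c
c=np.array([.606,-.156,0]);u=np.array([.35,.937,0]);n=np.array([.937,-.35,0])
s=snapshot("side");cv2.imwrite(f"pics/{sys.argv[1]}.png",s);T0=np.array([299.5,313.9]);k=tick(s,(235,260,335,345));print(k,monitor.get_state()["ee_pos"].round(4))
def face(cn,zc,ang,r=.017): return proj("side",c-.075*u+n*(cn+r*np.sin(ang))+[0,0,zc+r*np.cos(ang)])[0]
f0=face(0,.025,np.radians(120))
best=[]
for b in range(0,121,5):
    th=np.radians(b); ph=th%(np.pi/3); zc=np.hypot(.0144,.025)*np.sin(np.radians(60)+ph) if True else 0
    for cn in np.arange(-.14,.01,.001):
        best.append((np.linalg.norm(face(cn,zc,np.radians(120)-th)-f0-(k[1]-T0)),b,round(cn,3)))
best.sort(); print([(round(e,2),b,cn) for e,b,cn in best[:6]])
E
python3 where.py s8
```

```text
(13, array([279., 306.])) [ 0.5988 -0.1531  0.0069]Traceback (most recent call last):
  File "where.py", line 12, in <module>
    best.append((np.linalg.norm(face(cn,zc,np.radians(120)-th)-f0-(k[1]-T0)),b,round(cn,3)))
                                ~~~~^^^^^^^^^^^^^^^^^^^^^^^^^^
  File "where.py", line 6, in face
    def face(cn,zc,ang,r=.017): return proj("side",c-.075*u+n*(cn+r*np.sin(ang))+[0,0,zc+r*np.cos(ang)])[0]
                                       ~~~~^^^^^^^^^^^^^^^^^^^^^^^^^^^^^^^^^^^^^^^^^^^^^^^^^^^^^^^^^^^^^
  File "h.py", line 8, in proj
    c=calibration(n);K=np.array(c["intrinsics"]);T=np.array(c["extrinsics"])
ValueError: time passes only in moves, steps and waits
```

```bash
sed -i 's/^def ray/import functools\ncalibration=functools.lru_cache(None)(calibration)\ndef ray/' h.py; sed -i 's/s=snapshot("side");cv2.imwrite(f"pics\/{sys.argv\[1\]}.png",s)/p=f"pics\/{sys.argv[1]}.png";import os;s=cv2.imread(p) if os.path.exists(p) else snapshot("side");cv2.imwrite(p,s)/' where.py; python3 where.py s8;python3 where.py s7;python3 where.py s5
```

```text
(13, array([279., 306.])) [ 0.5988 -0.1531  0.0069]
[(np.float64(0.24), 20, np.float64(-0.045)), (np.float64(0.24), 20, np.float64(-0.046)), (np.float64(0.61), 25, np.float64(-0.045)), (np.float64(0.64), 15, np.float64(-0.046)), (np.float64(0.65), 15, np.float64(-0.045)), (np.float64(0.65), 25, np.float64(-0.046))]
(14, array([287.8, 310.9])) [ 0.5988 -0.1531  0.0069]
[(np.float64(0.15), 0, np.float64(-0.025)), (np.float64(0.41), 0, np.float64(-0.024)), (np.float64(0.58), 0, np.float64(-0.026)), (np.float64(0.66), 5, np.float64(-0.025)), (np.float64(0.78), 5, np.float64(-0.026)), (np.float64(0.85), 5, np.float64(-0.024))]
(14, array([299.8, 313.9])) [ 0.5988 -0.1531  0.0069]
[(np.float64(0.21), 0, np.float64(0.001)), (np.float64(0.3), 0, np.float64(0.0)), (np.float64(0.69), 0, np.float64(0.002)), (np.float64(0.71), 5, np.float64(0.0)), (np.float64(0.78), 0, np.float64(-0.001)), (np.float64(0.79), 5, np.float64(0.001))]
```

Emit:
play_rows(
  rows=[
    {"fingers": 0.05, "slide": [-0.004, 0, -0.003], "yaw": 0},
    {"fingers": 0.05, "slide": [-0.004, 0, -0.002], "yaw": 0},
    {"fingers": 0.05, "slide": [-0.004, 0, -0.002], "yaw": 0},
    {"fingers": 0.05, "slide": [-0.004, 0, -0.001], "yaw": 0},
    {"fingers": 0.05, "slide": [-0.003, 0, 0], "yaw": 0},
    {"fingers": 0.05, "slide": [0, 0, 0], "yaw": 0},
  ],
)

```text
time_s: 11.1
ee_pos: [0.581, -0.1465, 0.0135]
orientation: [-3.092, 0.558, 0.0]
wrist_force: [0.6, 0.2, -0.2]
grip_width: 0.0499
grasp_force: 0.0
```

```bash
python3 where.py s9
```

```text
(80, array([276.9, 292.4])) [ 0.5811 -0.1465  0.0135]
[(np.float64(6.72), 100, np.float64(-0.042)), (np.float64(6.73), 100, np.float64(-0.043)), (np.float64(6.75), 100, np.float64(-0.041)), (np.float64(6.75), 105, np.float64(-0.041)), (np.float64(6.77), 105, np.float64(-0.04)), (np.float64(6.78), 105, np.float64(-0.042))]
```

Emit:
play_rows(
  rows=[
    {"fingers": 0.05, "slide": [0.008, 0, 0], "yaw": 0},
    {"fingers": 0.05, "slide": [0, 0, 0.01], "yaw": 0},
    {"fingers": 0.05, "slide": [0, 0, 0.01], "yaw": 0},
    {"fingers": 0.05, "slide": [0, 0, 0.005], "yaw": 0},
    {"fingers": 0.05, "slide": [-0.006, 0, 0], "yaw": 0},
    {"fingers": 0.05, "slide": [-0.003, 0, 0], "yaw": 0},
    {"fingers": 0.05, "slide": [-0.003, 0, 0], "yaw": 0},
    {"fingers": 0.05, "slide": [-0.003, 0, 0], "yaw": 0},
    {"fingers": 0.05, "slide": [-0.002, 0, -0.002], "yaw": 0},
    {"fingers": 0.05, "slide": [-0.004, 0, -0.005], "yaw": 0},
    {"fingers": 0.05, "slide": [-0.004, 0, -0.005], "yaw": 0},
    {"fingers": 0.05, "slide": [-0.004, 0, -0.005], "yaw": 0},
  ],
)

```text
time_s: 12.65
ee_pos: [0.5613, -0.1391, 0.006]
orientation: [-3.092, 0.558, 0.0]
wrist_force: [0.3, -0.3, -0.0]
grip_width: 0.0502
grasp_force: 0.0
```

Emit:
play_rows(
  rows=[
    {"fingers": 0.05, "slide": [-0.004, 0, -0.003], "yaw": 0},
    {"fingers": 0.05, "slide": [-0.004, 0, -0.002], "yaw": 0},
    {"fingers": 0.05, "slide": [-0.004, 0, -0.002], "yaw": 0},
    {"fingers": 0.05, "slide": [-0.004, 0, -0.001], "yaw": 0},
    {"fingers": 0.05, "slide": [-0.003, 0, 0], "yaw": 0},
    {"fingers": 0.05, "slide": [0, 0, 0], "yaw": 0},
  ],
)

```text
time_s: 13.4
ee_pos: [0.5435, -0.1325, 0.0135]
orientation: [-3.092, 0.558, 0.0]
wrist_force: [-0.4, 0.6, -0.2]
grip_width: 0.0503
grasp_force: 0.0
```

Run:
```python
from h import *
print(monitor.get_state()["ee_pos"])
for n in("side","top"):
    s=snapshot(n);cv2.imwrite(f"pics/{n}10.png",s)
    h=cv2.cvtColor(s,cv2.COLOR_BGR2HSV);m=((h[...,0]>100)&(h[...,0]<130)&(h[...,1]>90)).astype(np.uint8)
    k,l,st,ce=cv2.connectedComponentsWithStats(m)
    print(n,[(st[i].tolist(),ce[i].round(1).tolist()) for i in range(1,k) if st[i,4]>8 and 180<st[i,0]<400 and 150<st[i,1]<345])
```

```text
[ 0.54353384 -0.13251944  0.01349857]
side [([244, 262, 16, 27, 122], [251.7, 277.9]), ([245, 292, 3, 5, 14], [246.1, 293.9])]
top [([331, 230, 29, 17, 143], [346.0, 238.2])]
```

Emit:
play_rows(
  rows=[
    {"fingers": 0.05, "slide": [0.012, 0, 0], "yaw": 0},
    {"fingers": 0.05, "slide": [0, 0, -0.04], "yaw": 0},
    {"fingers": 0.05, "slide": [0, 0, -0.05], "yaw": 0},
    {"fingers": 0.085, "slide": [0, -0.05, -0.04], "yaw": 0},
    {"fingers": 0.085, "slide": [0, -0.055, 0], "yaw": 0},
    {"fingers": 0.085, "slide": [0, -0.055, 0], "yaw": 0},
    {"fingers": 0.085, "slide": [0, -0.055, 0], "yaw": 0},
  ],
)

```text
time_s: 14.38
ee_pos: [0.6311, 0.065, 0.1427]
orientation: [-3.091, 0.559, -0.001]
wrist_force: [0.2, -0.5, -0.2]
grip_width: 0.0847
grasp_force: 0.0
```

Run:
```python
from m import *
t=snapshot("top");cv2.imwrite("pics/t11.png",t);cv2.imwrite("pics/s11.png",s:=snapshot("side"))
f=lambda s:cv2.convertScaleAbs(cv2.resize(s,None,fx=3,fy=3,interpolation=cv2.INTER_CUBIC),alpha=1.7)
cv2.imwrite("pics/c11.png",np.hstack([f(t[170:300,280:410]),f(s[220:350,210:340])]))
h=cv2.cvtColor(t,cv2.COLOR_BGR2HSV);m=((h[...,0]>100)&(h[...,0]<130)&(h[...,1]>90)).astype(np.uint8);m[:190]=0;m[:,:290]=0;m[:,400:]=0;m[300:]=0
ys,xs=np.nonzero(m);P=(ray("top",np.c_[xs,ys],.05)[:,:2]*1000).astype(np.float32);r=cv2.minAreaRect(P);b=cv2.boxPoints(r);e=max(b[1]-b[0],b[2]-b[1],key=np.linalg.norm);print(len(xs),r,"axis",e/np.linalg.norm(e),P.mean(0))
```

```text
177 ((505.13226318359375, -134.20423889160156), (104.11702728271484, 19.347881317138672), 69.38300323486328) axis [0.3521194  0.93595505] [ 504.76996 -135.06593]
```

View pics/c11.png

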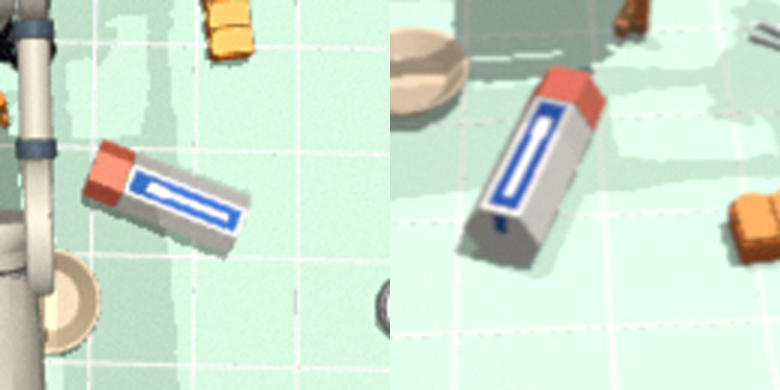

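```bash
python3 - <<'E'
from m import *
t=cv2.imread("pics/t11.png");h=cv2.cvtColor(t,cv2.COLOR_BGR2HSV);H,S,V=[h[...,i].astype(int) for i in range(3)]
w=np.array([.5051,-.1342]);u=np.array([.352,.936]);n=np.array([.936,-.352])
for s in np.arange(-.095,.125,.005):
    q=np.array([*(w+u*s),.05]); px=proj("top",q)[0]; x,y=np.round(px).astype(int); print(round(s*1000),h[y,x].tolist(),end=" ")
print()
cor=((H<10)|(H>165))&(S>80);cor[:200]=0;cor[250:]=0;cor[:,:300]=0;cor[:,345:]=0
ys,xs=np.nonzero(cor);P=ray("top",np.c_[xs,ys],.05)[:,:2]-w;a=P@u;b=P@n;k=abs(b)<.012;print("coral along",np.percentile(a[k],[2,98]),"n",np.percentile(b,[1,99]))
E
python3 go.py 0.5 -0.1 0.09 0.936 -0.352
```

```text
-95 [68, 33, 146] -90 [68, 33, 147] -85 [67, 31, 147] -80 [66, 33, 148] -75 [66, 33, 148] -70 [66, 33, 146] -65 [68, 34, 148] -60 [71, 33, 145] -55 [120, 2, 147] -50 [109, 169, 131] -45 [108, 156, 129] -40 [150, 3, 148] -35 [120, 2, 147] -30 [150, 3, 148] -25 [165, 3, 149] -20 [130, 5, 149] -15 [0, 2, 148] -10 [15, 3, 150] -5 [135, 3, 148] 0 [150, 2, 149] 5 [0, 2, 148] 10 [120, 2, 147] 15 [10, 5, 150] 20 [8, 7, 152] 25 [0, 2, 150] 30 [165, 3, 150] 35 [15, 3, 151] 40 [108, 176, 119] 45 [108, 183, 121] 50 [107, 186, 119] 55 [25, 10, 146] 60 [6, 127, 148] 65 [7, 131, 150] 70 [7, 131, 150] 75 [6, 133, 150] 80 [7, 134, 150] 85 [7, 131, 150] 90 [5, 119, 144] 95 [76, 24, 116] 100 [68, 35, 132] 105 [67, 35, 133] 110 [68, 35, 130] 115 [68, 35, 133] 120 [69, 37, 131] 
coral along [0.05934916 0.09158081] n [-0.02949455  0.0244697 ]
t 14.47 p [0.6311 0.0688 0.1417] tz [-0.     0.002 -1.   ] q6 1.98 yaw -1.563 slide after yaw mm [-204.2  -63.2   51.3]  tool x,y world [0.352 0.936] [ 0.936 -0.352] grip 0.0848 0.0 F [-0.1 -0.2 -0.6]
```

Emit:
play_rows(
  rows=[
    {"fingers": 0.085, "slide": [0, 0, 0], "yaw": -0.174},
    {"fingers": 0.085, "slide": [0, 0, 0], "yaw": -0.174},
    {"fingers": 0.085, "slide": [0, 0, 0], "yaw": -0.174},
    {"fingers": 0.085, "slide": [0, 0, 0], "yaw": -0.174},
    {"fingers": 0.085, "slide": [0, 0, 0], "yaw": -0.174},
    {"fingers": 0.085, "slide": [0, 0, 0], "yaw": -0.174},
    {"fingers": 0.085, "slide": [0, 0, 0], "yaw": -0.174},
    {"fingers": 0.085, "slide": [0, 0, 0], "yaw": -0.174},
    {"fingers": 0.085, "slide": [0, 0, 0], "yaw": -0.171},
  ],
)

```text
time_s: 15.6
ee_pos: [0.6303, 0.0626, 0.1425]
orientation: [2.583, 1.788, -0.0]
wrist_force: [0.5, -0.1, 0.1]
grip_width: 0.0849
grasp_force: 0.0
```

Emit:
play_rows(
  rows=[
    {"fingers": 0.085, "slide": [-0.0434, -0.0093, 0.005], "yaw": 0},
    {"fingers": 0.085, "slide": [-0.0434, -0.0093, 0.005], "yaw": 0},
    {"fingers": 0.085, "slide": [-0.0434, -0.0093, 0.005], "yaw": 0},
    {"fingers": 0.085, "slide": [-0.0434, -0.0093, 0.005], "yaw": 0},
    {"fingers": 0.085, "slide": [-0.0434, -0.0093, 0.005], "yaw": 0},
    {"fingers": 0.085, "slide": [0, 0, 0], "yaw": 0},
  ],
)

```text
time_s: 16.35
ee_pos: [0.5077, -0.1255, 0.1174]
orientation: [2.591, 1.775, -0.002]
wrist_force: [0.8, 0.4, -0.6]
grip_width: 0.085
grasp_force: 0.0
```

```bash
python3 go.py 0.5113 -0.1178 -0.009 0.936 -0.352
```

```text
t 16.35 p [ 0.5077 -0.1255  0.1174] tz [-0.001 -0.001 -1.   ] q6 0.06 yaw -0.01 slide after yaw mm [  8.6   0.7 126.4]  tool x,y world [0.352 0.936] [ 0.936 -0.352] grip 0.085 0.0 F [ 0.8  0.4 -0.6]
```

Emit:
play_rows(
  rows=[
    {"fingers": 0.085, "slide": [0.0086, 0.0007, 0.02], "yaw": -0.01},
    {"fingers": 0.085, "slide": [0, 0, 0.03], "yaw": 0},
    {"fingers": 0.085, "slide": [0, 0, 0.03], "yaw": 0},
    {"fingers": 0.085, "slide": [0, 0, 0.025], "yaw": 0},
    {"fingers": 0.085, "slide": [0, 0, 0.014], "yaw": 0},
    {"fingers": 0.085, "slide": [0, 0, 0.0075], "yaw": 0},
    {"fingers": 0.085, "slide": [0, 0, 0], "yaw": 0},
  ],
)

```text
time_s: 17.23
ee_pos: [0.5127, -0.1144, -0.009]
orientation: [-2.578, -1.795, 0.0]
wrist_force: [-0.4, 0.0, 0.6]
grip_width: 0.0851
grasp_force: 0.0
```

Emit:
play_rows(
  rows=[
    {"fingers": 0.065, "slide": [0, 0, 0], "yaw": 0},
    {"fingers": 0.05, "slide": [0, 0, 0], "yaw": 0},
    {"fingers": 0.05, "slide": [0, 0, 0], "yaw": 0},
    {"fingers": 0.05, "slide": [0, 0, 0], "yaw": 0},
    {"fingers": 0.05, "slide": [0, 0, 0], "yaw": 0},
  ],
  newtons=30,
)

```text
time_s: 17.85
ee_pos: [0.5135, -0.1151, -0.0074]
orientation: [2.577, 1.793, 0.003]
wrist_force: [0.4, 1.5, 5.7]
grip_width: 0.0555
grasp_force: 32.4
```

```bash
cat > blue.py <<'E'
from h import *
import sys
for nm in sys.argv[1:]:
    import os
    p=f"pics/{nm}.png"; s=cv2.imread(p) if os.path.exists(p) else snapshot("side" if nm[0]=="s" else "top"); cv2.imwrite(p,s)
    h=cv2.cvtColor(s,cv2.COLOR_BGR2HSV);m=((h[...,0]>100)&(h[...,0]<130)&(h[...,1]>90)).astype(np.uint8)
    k,l,st,ce=cv2.connectedComponentsWithStats(m)
    print(nm,[(st[i].tolist(),ce[i].round(1).tolist()) for i in range(1,k) if st[i,4]>4 and 160<st[i,0]<400 and 120<st[i,1]<345])
E
python3 blue.py s11 s12; python3 -c "
from bench import monitor;s=monitor.get_state();print(s['ee_pos'],s['wrist_force'],s['grip_width'])"
```

```text
s11 [([244, 254, 24, 35, 173], [255.3, 271.8]), ([245, 292, 4, 5, 14], [246.1, 294.1])]
s12 [([244, 254, 24, 35, 171], [255.7, 272.2]), ([246, 292, 3, 5, 14], [246.9, 294.1])]
[ 0.51347245 -0.11508034 -0.00737811] [-0.73633519  0.80430099  5.48690284] 0.055692785584360555
```

Emit:
play_rows(
  rows=[
    {"fingers": 0.08, "slide": [0, 0, 0], "yaw": 0},
    {"fingers": 0.08, "slide": [0, 0, 0], "yaw": 0},
    {"fingers": 0.08, "slide": [-0.002, 0, 0.009], "yaw": 0},
    {"fingers": 0.05, "slide": [0, 0, 0], "yaw": 0},
    {"fingers": 0.05, "slide": [0, 0, 0], "yaw": 0},
    {"fingers": 0.05, "slide": [0, 0, 0], "yaw": 0},
    {"fingers": 0.05, "slide": [0, 0, 0], "yaw": 0},
    {"fingers": 0.05, "slide": [0, 0, 0], "yaw": 0},
  ],
)

```text
time_s: 18.9
ee_pos: [0.5119, -0.1166, -0.0179]
orientation: [-2.579, -1.794, 0.0]
wrist_force: [0.2, 0.1, -1.8]
grip_width: 0.0561
grasp_force: 32.0
```

```bash
python3 blue.py s13
```

```text
s13 [([244, 259, 23, 30, 133], [253.6, 275.8]), ([245, 292, 4, 5, 16], [246.5, 294.0])]
```

Emit:
play_rows(
  rows=[
    {"fingers": 0.05, "slide": [0, 0, -0.003], "yaw": 0},
    {"fingers": 0.05, "slide": [0, 0, -0.005], "yaw": 0},
    {"fingers": 0.05, "slide": [0, 0, -0.012], "yaw": 0},
    {"fingers": 0.05, "slide": [0, 0, 0], "yaw": 0},
  ],
  newtons=40,
)

```text
time_s: 19.45
ee_pos: [0.513, -0.117, 0.0041]
orientation: [2.577, 1.793, 0.003]
wrist_force: [0.2, 0.5, -1.7]
grip_width: 0.0554
grasp_force: 42.6
```

```bash
python3 blue.py s14
python3 - <<'E'
from h import *
c=np.array([.5113,-.1178,0]);u=np.array([.352,.936,0]);n=np.array([.936,-.352,0])
for z in (0,.02):
  for a in (-20,0,20): t=np.radians(a);print(z,a,proj("side",c-.075*u+n*.017*np.sin(t)+[0,0,.025+z+.017*np.cos(t)])[0].round(1))
E
```

```text
s14 [([244, 250, 22, 32, 141], [253.5, 268.4]), ([245, 285, 4, 5, 16], [246.5, 287.0])]
0 -20 [243.4 292.4]
0 0 [246.  292.7]
0 20 [248.7 293.7]
0.02 -20 [242.8 285.7]
0.02 0 [245.5 286. ]
0.02 20 [248.2 287. ]
```

Emit:
play_rows(
  rows=[
    {"fingers": 0.05, "slide": [0, 0, -0.03], "yaw": 0},
    {"fingers": 0.05, "slide": [0, 0, -0.035], "yaw": 0},
    {"fingers": 0.05, "slide": [0, 0, -0.035], "yaw": 0},
    {"fingers": 0.05, "slide": [0, 0, 0], "yaw": 0.17},
    {"fingers": 0.05, "slide": [0, 0, 0], "yaw": 0.17},
    {"fingers": 0.05, "slide": [0, 0, 0], "yaw": 0.17},
    {"fingers": 0.05, "slide": [0, 0, 0], "yaw": 0.17},
    {"fingers": 0.05, "slide": [0, 0, 0], "yaw": 0.17},
    {"fingers": 0.05, "slide": [0, 0, 0], "yaw": 0.17},
    {"fingers": 0.05, "slide": [0, 0, 0], "yaw": 0},
  ],
)

```text
time_s: 20.75
ee_pos: [0.5117, -0.1166, 0.1019]
orientation: [-3.126, -0.309, 0.001]
wrist_force: [-0.2, -0.5, -1.3]
grip_width: 0.0561
grasp_force: 43.0
```

```bash
python3 go.py 0.5392 0.2063 0.05 -0.191 0.981
```

```text
t 20.75 p [ 0.5117 -0.1166  0.1019] tz [-0.  0. -1.] q6 1.08 yaw 0.005 slide after yaw mm [  88.7 -311.7   51.9]  tool x,y world [0.982 0.191] [ 0.191 -0.982] grip 0.0561 43.0 F [-0.2 -0.5 -1.3]
```

Emit:
play_rows(
  rows=[
    {"fingers": 0.05, "slide": [0.011, -0.039, 0], "yaw": 0.005},
    {"fingers": 0.05, "slide": [0.011, -0.039, 0], "yaw": 0},
    {"fingers": 0.05, "slide": [0.011, -0.039, 0], "yaw": 0},
    {"fingers": 0.05, "slide": [0.011, -0.039, 0], "yaw": 0},
    {"fingers": 0.05, "slide": [0.011, -0.039, 0], "yaw": 0},
    {"fingers": 0.05, "slide": [0.011, -0.039, 0], "yaw": 0},
    {"fingers": 0.05, "slide": [0.011, -0.039, 0], "yaw": 0},
    {"fingers": 0.05, "slide": [0.011, -0.039, 0], "yaw": 0},
    {"fingers": 0.05, "slide": [0, 0, 0], "yaw": 0},
    {"fingers": 0.05, "slide": [0, 0, 0], "yaw": 0},
  ],
)

```text
time_s: 22.0
ee_pos: [0.5388, 0.206, 0.1018]
orientation: [3.126, 0.303, -0.001]
wrist_force: [-0.7, 0.2, -0.4]
grip_width: 0.0556
grasp_force: 43.1
```

```bash
python3 go.py 0.5392 0.2063 -0.013 -0.191 0.981; python3 blue.py s15
```

```text
t 22.0 p [0.5388 0.206  0.1018] tz [-0.    -0.001 -1.   ] q6 1.68 yaw 0.001 slide after yaw mm [  0.5  -0.3 114.8]  tool x,y world [0.982 0.191] [ 0.191 -0.982] grip 0.0556 43.1 F [-0.7  0.2 -0.4]
s15 [([276, 135, 4, 4, 11], [277.5, 136.4]), ([239, 140, 4, 4, 13], [240.4, 141.3])]
```

Emit:
play_rows(
  rows=[
    {"fingers": 0.05, "slide": [0, 0, 0.035], "yaw": 0},
    {"fingers": 0.05, "slide": [0, 0, 0.035], "yaw": 0},
    {"fingers": 0.05, "slide": [0, 0, 0.025], "yaw": 0},
    {"fingers": 0.05, "slide": [0, 0, 0.012], "yaw": 0},
    {"fingers": 0.05, "slide": [0, 0, 0.004], "yaw": 0},
    {"fingers": 0.05, "slide": [0, 0, 0], "yaw": 0},
  ],
)

```text
time_s: 22.8
ee_pos: [0.5396, 0.2062, -0.0079]
orientation: [-3.127, -0.299, -0.002]
wrist_force: [0.6, 0.2, -0.6]
grip_width: 0.0556
grasp_force: 43.1
```

Emit:
play_rows(
  rows=[
    {"fingers": 0.05, "slide": [0, 0, 0.002], "yaw": 0},
    {"fingers": 0.05, "slide": [0, 0, 0], "yaw": 0},
  ],
)

```text
time_s: 23.05
ee_pos: [0.5392, 0.2065, -0.0103]
orientation: [-3.127, -0.299, -0.001]
wrist_force: [-0.1, 0.1, -1.1]
grip_width: 0.056
grasp_force: 43.1
```

Emit:
play_rows(
  rows=[
    {"fingers": 0.05, "slide": [0, 0, 0.002], "yaw": 0},
    {"fingers": 0.05, "slide": [0, 0, 0], "yaw": 0},
  ],
)

```text
time_s: 23.3
ee_pos: [0.5388, 0.2064, -0.013]
orientation: [3.127, 0.299, -0.0]
wrist_force: [-0.2, 0.2, -1.0]
grip_width: 0.0555
grasp_force: 43.1
```

Emit:
play_rows(
  rows=[
    {"fingers": 0.05, "slide": [0, 0, 0.0015], "yaw": 0},
    {"fingers": 0.05, "slide": [0, 0, 0], "yaw": 0},
  ],
)

```text
time_s: 23.55
ee_pos: [0.539, 0.2064, -0.0144]
orientation: [-3.127, -0.299, -0.0]
wrist_force: [0.5, 0.0, -0.1]
grip_width: 0.056
grasp_force: 43.1
```

Emit:
play_rows(
  rows=[
    {"fingers": 0.06, "slide": [0, 0, 0], "yaw": 0},
    {"fingers": 0.066, "slide": [0, 0, 0], "yaw": 0},
    {"fingers": 0.066, "slide": [0, 0, 0], "yaw": 0},
    {"fingers": 0.066, "slide": [0, 0, -0.02], "yaw": 0},
    {"fingers": 0.066, "slide": [0, 0, -0.04], "yaw": 0},
    {"fingers": 0.05, "slide": [0, 0, -0.05], "yaw": 0},
    {"fingers": 0.05, "slide": [0, 0.05, -0.03], "yaw": 0},
    {"fingers": 0.05, "slide": [0, 0.05, 0], "yaw": 0},
    {"fingers": 0.05, "slide": [0, 0.05, 0], "yaw": 0},
    {"fingers": 0.05, "slide": [0, 0.05, 0], "yaw": 0},
  ],
)

```text
time_s: 24.8
ee_pos: [0.5773, 0.0085, 0.1278]
orientation: [3.127, 0.3, 0.004]
wrist_force: [1.1, -0.4, -0.2]
grip_width: 0.0499
grasp_force: 0.0
```

```bash
cat > rest.py <<'E'
from h import *
import sys
O=np.array([.5428,.2294]);X=np.array([.981,.191]);X/=np.linalg.norm(X);Y=np.array([-X[1],X[0]])
t=snapshot("top");cv2.imwrite(f"pics/{sys.argv[1]}.png",t)
h=cv2.cvtColor(t,cv2.COLOR_BGR2HSV);H,S,V=[h[...,i].astype(int) for i in range(3)]
def loc(m,z,box=(175,170,300,275)):
    b=np.zeros_like(m);b[box[1]:box[3],box[0]:box[2]]=1;ys,xs=np.nonzero(m&b);return (ray("top",np.c_[xs,ys],z)[:,:2]-O)@np.c_[X,Y]
def rect(P): 
    r=cv2.minAreaRect((P*1000).astype(np.float32));b=cv2.boxPoints(r);e=max(b[1]-b[0],b[2]-b[1],key=np.linalg.norm);return np.round(r[0],1),np.round(r[1],1),"ang deg",round(float(np.degrees(np.arctan(e[1]/e[0]))),1)
P=loc((H>100)&(H<130)&(S>90),.054);print("window",len(P), rect(P) if len(P)>20 else "")
P=loc(((H<10)|(H>165))&(S>80),.054);P=P[abs(P[:,1]+0)<.06] if len(P) else P
if len(P)>20: print("red/coral x,y pct",np.percentile(P,[2,50,98],axis=0).round(4).tolist())
print("tcp local",((monitor.get_state()["ee_pos"][:2]-O)@np.c_[X,Y]).round(4))
E
python3 rest.py t16; python3 blue.py s16
```

```text
window 184 (array([-35.6, -86.5]), array([158.3, 104.2]), 'ang deg', 82.4)
red/coral x,y pct [[0.0311, -0.0525], [0.0472, -0.0263], [0.0637, 0.0005]]
tcp local [-0.0089 -0.2296]
s16 [([274, 174, 7, 3, 17], [277.0, 174.9]), ([242, 178, 5, 4, 14], [243.6, 179.7])]
```

```bash
sed -i 's/,.054);print("window"/,.054);P=P[(abs(P[:,1])<.06)\&(abs(P[:,0])<.09)];print("window"/' rest.py; python3 rest.py t17
python3 - <<'E'
from h import *
t=cv2.imread("pics/t17.png");s=cv2.imread("pics/s16.png")
f=lambda s:cv2.convertScaleAbs(cv2.resize(s,None,fx=3.3,fy=3.3,interpolation=cv2.INTER_CUBIC),alpha=1.6)
cv2.imwrite("pics/c17.png",np.hstack([f(t[165:285,185:305]),f(s[140:260,210:330])]))
E
```

```text
window 182 (array([-26.4, -22. ]), array([ 19.9, 104.2]), 'ang deg', -0.1)
red/coral x,y pct [[0.0311, -0.0525], [0.0472, -0.0264], [0.0637, 0.0005]]
tcp local [-0.0085 -0.2242]
```

Emit:
play_rows(
  rows=[
    {"fingers": 0.05, "slide": [0, 0, 0], "yaw": -0.1745},
    {"fingers": 0.05, "slide": [0, 0, 0], "yaw": -0.1745},
    {"fingers": 0.05, "slide": [0, 0, 0], "yaw": -0.1745},
    {"fingers": 0.05, "slide": [0, 0, 0], "yaw": -0.1745},
    {"fingers": 0.05, "slide": [0, 0, 0], "yaw": -0.1745},
    {"fingers": 0.05, "slide": [0, 0, 0], "yaw": -0.1745},
    {"fingers": 0.05, "slide": [0, 0, 0], "yaw": -0.1745},
    {"fingers": 0.05, "slide": [0, 0, 0], "yaw": -0.1745},
    {"fingers": 0.05, "slide": [0, 0, 0], "yaw": -0.1745},
    {"fingers": 0.05, "slide": [0, 0, 0], "yaw": 0},
  ],
)

```text
time_s: 26.2
ee_pos: [0.5769, 0.0112, 0.1267]
orientation: [2.0, 2.422, 0.002]
wrist_force: [-0.6, -0.3, -0.4]
grip_width: 0.0499
grasp_force: 0.0
```

Run:
```python
from go import plan
import numpy as np
O=np.array([.5428,.2294]);X=np.array([.981,.191]);X/=np.linalg.norm(X);Y=np.array([-X[1],X[0]])
p=O-.009*X-.068*Y;plan(*p,.019,X)
```

```text
t 26.2 p [0.5769 0.0112 0.1267] tz [ 0.001  0.    -1.   ] q6 -0.23 yaw -0.002 slide after yaw mm [152.6  -0.9 107.7]  tool x,y world [-0.191  0.982] [0.982 0.191] grip 0.0499 0.0 F [-0.6 -0.3 -0.4]
```

Emit:
play_rows(
  rows=[
    {"fingers": 0.05, "slide": [0.038, 0, 0], "yaw": 0},
    {"fingers": 0.05, "slide": [0.038, 0, 0], "yaw": 0},
    {"fingers": 0.05, "slide": [0.038, 0, 0], "yaw": 0},
    {"fingers": 0.05, "slide": [0.038, 0, 0.01], "yaw": 0},
    {"fingers": 0.05, "slide": [0, 0, 0.03], "yaw": 0},
    {"fingers": 0.05, "slide": [0, 0, 0.03], "yaw": 0},
    {"fingers": 0.05, "slide": [0, 0, 0.025], "yaw": 0},
    {"fingers": 0.05, "slide": [0, 0, 0.0125], "yaw": 0},
    {"fingers": 0.05, "slide": [0, 0, 0], "yaw": 0},
  ],
)

```text
time_s: 27.32
ee_pos: [0.5475, 0.1595, 0.0177]
orientation: [-2.001, -2.421, 0.002]
wrist_force: [0.7, -0.5, 0.5]
grip_width: 0.0497
grasp_force: 0.0
```

Emit:
play_rows(
  rows=[
    {"fingers": 0.05, "slide": [0.006, 0, 0], "yaw": 0},
    {"fingers": 0.05, "slide": [0.006, 0, 0], "yaw": 0},
    {"fingers": 0.05, "slide": [0.004, 0, 0], "yaw": 0},
    {"fingers": 0.05, "slide": [0.004, 0, 0], "yaw": 0},
    {"fingers": 0.05, "slide": [0.004, 0, 0], "yaw": 0},
    {"fingers": 0.05, "slide": [0.004, 0, 0], "yaw": 0},
  ],
)

```text
time_s: 28.08
ee_pos: [0.543, 0.1868, 0.0185]
orientation: [2.0, 2.422, 0.0]
wrist_force: [0.5, -2.2, 1.5]
grip_width: 0.05
grasp_force: 1.4
```

```bash
python3 rest.py t18; python3 blue.py s18; python3 -c "
from bench import monitor;s=monitor.get_state();print(s['ee_pos'],s['wrist_force'],s['grasp_force'])"
```

```text
window 76 (array([-54.4, -24. ]), array([46.9, 42.2]), 'ang deg', 2.8)
tcp local [-0.008  -0.0414]
s18 [([273, 172, 6, 3, 16], [275.8, 172.9]), ([250, 174, 6, 2, 6], [252.5, 174.2]), ([241, 176, 6, 4, 12], [242.9, 178.0])]
[0.54288051 0.18714075 0.01836053] [ 0.30893098 -1.77382005  0.42810163] 0.5547371646389365
```

Emit:
play_rows(
  rows=[
    {"fingers": 0.05, "slide": [0.004, 0, 0], "yaw": 0},
    {"fingers": 0.05, "slide": [0.004, 0, 0], "yaw": 0},
    {"fingers": 0.05, "slide": [0.004, 0, 0], "yaw": 0},
    {"fingers": 0.05, "slide": [0.003, 0, 0], "yaw": 0},
  ],
)

```text
time_s: 28.68
ee_pos: [0.54, 0.2017, 0.0183]
orientation: [2.0, 2.423, 0.0]
wrist_force: [0.8, -3.2, 4.0]
grip_width: 0.0495
grasp_force: 1.9
```

Emit:
play_rows(
  rows=[
    {"fingers": 0.05, "slide": [0.0015, 0, 0], "yaw": 0},
    {"fingers": 0.05, "slide": [0, 0, 0], "yaw": 0},
  ],
)

```text
time_s: 28.92
ee_pos: [0.5397, 0.2032, 0.0182]
orientation: [-2.0, -2.423, -0.001]
wrist_force: [0.6, -0.5, 3.6]
grip_width: 0.0499
grasp_force: 1.5
```

```bash
python3 rest.py t19; python3 blue.py s19; python3 -c "
from bench import monitor;s=monitor.get_state();print(s['ee_pos'],s['wrist_force'],s['grasp_force'])"
```

```text
window 78 (array([  1.8, -25.2]), array([ 44.1, 173.5]), 'ang deg', -20.3)
tcp local [-0.0081 -0.0252]
s19 [([273, 168, 5, 4, 19], [275.1, 169.6]), ([249, 170, 6, 2, 9], [251.7, 170.7]), ([240, 173, 4, 4, 12], [241.2, 174.4])]
[0.53964452 0.20313563 0.01815949] [ 0.22189412 -1.68626807  3.48297022] 1.3406010763719678
```

Emit:
play_rows(
  rows=[
    {"fingers": 0.05, "slide": [-0.01, 0, 0], "yaw": 0},
    {"fingers": 0.05, "slide": [-0.02, 0, -0.02], "yaw": 0},
    {"fingers": 0.05, "slide": [-0.02, 0, -0.05], "yaw": 0},
    {"fingers": 0.02, "slide": [-0.05, 0, -0.05], "yaw": 0},
    {"fingers": 0.0, "slide": [-0.06, 0, 0], "yaw": 0},
    {"fingers": 0.0, "slide": [-0.06, 0, 0], "yaw": 0},
    {"fingers": 0.0, "slide": [0, 0, 0], "yaw": 0},
  ],
)

```text
time_s: 29.9
ee_pos: [0.5804, -0.0128, 0.1334]
orientation: [2.007, 2.415, -0.001]
wrist_force: [-0.5, 0.2, 0.7]
grip_width: -0.0002
grasp_force: 0.0
```

```bash
python3 rest.py t20; python3 blue.py s20
python3 - <<'E'
from rest import *
t=cv2.imread("pics/t20.png");h=cv2.cvtColor(t,cv2.COLOR_BGR2HSV);H,S,V=[h[...,i].astype(int) for i in range(3)]
m=((H<18)&(S>150));k,l,st,ce=cv2.connectedComponentsWithStats(m.astype(np.uint8))
print([(st[i].tolist(),ce[i].round(1).tolist(),((ray("top",[ce[i]],.051)[0,:2]-O)@np.c_[X,Y]).round(4).tolist()) for i in range(1,k) if st[i,4]>8 and 200<st[i,0]<300 and 170<st[i,1]<240])
E
```

```text
window 180 (array([-26.4,   3.4]), array([ 19.8, 103.7]), 'ang deg', -0.1)
red/coral x,y pct [[0.0316, -0.0282], [0.0473, -0.0009], [0.0633, 0.0257]]
tcp local [-0.0091 -0.2425]
s20 [([273, 168, 5, 4, 14], [275.4, 169.6]), ([240, 173, 4, 4, 13], [241.4, 174.3]), ([259, 172, 8, 2, 8], [262.5, 172.6])]Traceback (most recent call last):
  File "<stdin>", line 1, in <module>
  File "rest.py", line 4, in <module>
    t=snapshot("top");cv2.imwrite(f"pics/{sys.argv[1]}.png",t)
                                          ~~~~~~~~^^^
IndexError: list index out of range
```

Emit:
play_rows(
  rows=[
    {"fingers": 0, "slide": [0.017, 0.029, 0.02], "yaw": 0},
    {"fingers": 0, "slide": [0, 0, 0.035], "yaw": 0},
    {"fingers": 0, "slide": [0, 0, 0.035], "yaw": 0},
    {"fingers": 0, "slide": [0, 0, 0.025], "yaw": 0},
    {"fingers": 0, "slide": [0, 0, 0.01], "yaw": 0},
    {"fingers": 0, "slide": [0, 0, 0], "yaw": 0},
  ],
)

```text
time_s: 30.8
ee_pos: [0.6052, 0.0157, 0.0073]
orientation: [-1.998, -2.423, 0.001]
wrist_force: [0.1, 0.5, 0.3]
grip_width: -0.0
grasp_force: 0.0
```

Run:
```python
from h import *
O=np.array([.5428,.2294]);X=np.array([.981,.191]);X/=np.linalg.norm(X);Y=np.array([-X[1],X[0]])
s=monitor.get_state();p=(s["ee_pos"][:2]-O)@np.c_[X,Y];print(p.round(4),s["ee_pos"][2],s["wrist_force"].round(1))
f=np.r_[1.03,np.linspace(1.03,0,20)]; a=np.pi+.08+f
q=np.c_[.095+.1756*np.cos(a)+.003,-.038+.1756*np.sin(a)-.017]; d=np.diff(np.vstack([p,q]),axis=0)
print([(round(y*1000,1),round(x*1000,1)) for x,y in d])
t=snapshot("top");cv2.imwrite("pics/t21.png",t);h=cv2.cvtColor(t,cv2.COLOR_BGR2HSV)
m=((h[...,0]<18)&(h[...,1]>150)).astype(np.uint8);k,l,st,ce=cv2.connectedComponentsWithStats(m)
print([(st[i].tolist(),ce[i].round(1).tolist(),((ray("top",[ce[i]],.051)[0,:2]-O)@np.c_[X,Y]).round(4).tolist()) for i in range(1,k) if st[i,4]>6 and 200<st[i,0]<300 and 170<st[i,1]<240])
```

```text
[ 0.0204 -0.2217] 0.0072834965633583396 [0.1 0.5 0.3]
[(np.float64(9.4), np.float64(-0.4)), (np.float64(0.0), np.float64(0.0)), (np.float64(4.5), np.float64(-8.4)), (np.float64(4.9), np.float64(-8.2)), (np.float64(5.3), np.float64(-7.9)), (np.float64(5.8), np.float64(-7.6)), (np.float64(6.2), np.float64(-7.3)), (np.float64(6.6), np.float64(-6.9)), (np.float64(6.9), np.float64(-6.5)), (np.float64(7.3), np.float64(-6.2)), (np.float64(7.6), np.float64(-5.8)), (np.float64(7.9), np.float64(-5.3)), (np.float64(8.2), np.float64(-4.9)), (np.float64(8.4), np.float64(-4.5)), (np.float64(8.6), np.float64(-4.0)), (np.float64(8.8), np.float64(-3.5)), (np.float64(9.0), np.float64(-3.0)), (np.float64(9.2), np.float64(-2.5)), (np.float64(9.3), np.float64(-2.0)), (np.float64(9.4), np.float64(-1.5)), (np.float64(9.5), np.float64(-1.0))]
[([225, 188, 32, 15, 104], [240.5, 194.6], [0.0588, -0.0901]), ([214, 198, 7, 11, 59], [216.6, 203.3], [0.0457, -0.0197]), ([268, 204, 15, 8, 63], [276.0, 207.4], [0.0057, -0.1831])]
```

Emit:
play_rows(
  rows=[
    {"fingers": 0, "slide": [0.0094, 0, 0], "yaw": 0},
    {"fingers": 0, "slide": [0.0045, -0.0084, 0], "yaw": 0},
    {"fingers": 0, "slide": [0.0049, -0.0082, 0], "yaw": 0},
    {"fingers": 0, "slide": [0.0053, -0.0079, 0], "yaw": 0},
    {"fingers": 0, "slide": [0.0058, -0.0076, 0], "yaw": 0},
    {"fingers": 0, "slide": [0.0062, -0.0073, 0], "yaw": 0},
    {"fingers": 0, "slide": [0.0066, -0.0069, 0], "yaw": 0},
    {"fingers": 0, "slide": [0.0069, -0.0065, 0], "yaw": 0},
  ],
)

```text
time_s: 31.85
ee_pos: [0.5435, 0.0539, 0.0071]
orientation: [-2.0, -2.422, 0.0]
wrist_force: [-0.3, -1.0, 0.7]
grip_width: 0.0
grasp_force: 0.9
```

```bash
cat > bar.py <<'E'
from h import *
import sys
O=np.array([.5428,.2294]);X=np.array([.981,.191]);X/=np.linalg.norm(X);Y=np.array([-X[1],X[0]])
s=monitor.get_state();p=(s["ee_pos"][:2]-O)@np.c_[X,Y];print("tcp local",p.round(4),s["ee_pos"][2].round(4),s["wrist_force"].round(1))
t=snapshot("top");cv2.imwrite(f"pics/{sys.argv[1]}.png",t);cv2.imwrite(f"pics/{sys.argv[1]}s.png",snapshot("side"));h=cv2.cvtColor(t,cv2.COLOR_BGR2HSV)
m=((h[...,0]<20)&(h[...,1]>130)).astype(np.uint8);ys,xs=np.nonzero(m);P=(ray("top",np.c_[xs,ys],.022)[:,:2]-O)@np.c_[X,Y]-[.095,-.038]
r=np.hypot(*P.T);a=np.arctan2(-P[:,1],-P[:,0])
k=(r>.05)&(r<.15)&(a>-.1)&(a<1.4)&(P[:,1]<.012);
print("bar angle (at r 50-150)",k.sum(),np.median(a[k]).round(3) if k.sum() else None,"edges",np.percentile(a[k],[10,90]).round(3) if k.sum() else None)
E
python3 bar.py t22
```

```text
tcp local [-0.0328 -0.1724] 0.0071 [-0.3 -1.   0.7]
bar angle (at r 50-150) 9 0.652 edges [0.579 0.704]
```

Emit:
play_rows(
  rows=[
    {"fingers": 0, "slide": [0.0073, -0.0062, 0], "yaw": 0},
    {"fingers": 0, "slide": [0.0076, -0.0058, 0], "yaw": 0},
    {"fingers": 0, "slide": [0.0079, -0.0053, 0], "yaw": 0},
    {"fingers": 0, "slide": [0.0082, -0.0049, 0], "yaw": 0},
    {"fingers": 0, "slide": [0.0084, -0.0045, 0], "yaw": 0},
    {"fingers": 0, "slide": [0.0086, -0.004, 0], "yaw": 0},
    {"fingers": 0, "slide": [0.0088, -0.0035, 0], "yaw": 0},
    {"fingers": 0, "slide": [0.009, -0.003, 0], "yaw": 0},
    {"fingers": 0, "slide": [0.0092, -0.0025, 0], "yaw": 0},
    {"fingers": 0, "slide": [0.009, -0.002, 0], "yaw": 0},
  ],
)

```text
time_s: 33.2
ee_pos: [0.4871, 0.1287, 0.0074]
orientation: [2.0, 2.423, 0.0]
wrist_force: [-0.6, -0.5, 0.2]
grip_width: -0.0002
grasp_force: 0.2
```

Emit:
play_rows(
  rows=[
    {"fingers": 0, "slide": [0.005, -0.001, 0], "yaw": 0},
    {"fingers": 0, "slide": [0.005, -0.001, 0], "yaw": 0},
    {"fingers": 0, "slide": [0, 0, 0], "yaw": 0},
  ],
)

```text
time_s: 33.58
ee_pos: [0.4835, 0.1379, 0.0073]
orientation: [-2.0, -2.423, -0.0]
wrist_force: [-0.0, 0.1, 0.9]
grip_width: -0.0
grasp_force: 0.0
```

```bash
python3 bar.py t23
```

```text
tcp local [-0.0757 -0.0785] 0.0073 [-0.   0.1  0.9]
bar angle (at r 50-150) 45 0.043 edges [-0.015  0.105]
```

Emit:
play_rows(
  rows=[
    {"fingers": 0, "slide": [0.004, 0, 0], "yaw": 0},
    {"fingers": 0, "slide": [0.004, 0, 0], "yaw": 0},
    {"fingers": 0, "slide": [0, 0, 0], "yaw": 0},
  ],
)

```text
time_s: 34.05
ee_pos: [0.4819, 0.1457, 0.0073]
orientation: [-2.0, -2.423, -0.0]
wrist_force: [-0.6, -0.2, 0.4]
grip_width: -0.0001
grasp_force: 0.0
```

Emit:
play_rows(
  rows=[
    {"fingers": 0, "slide": [0.003, 0, 0], "yaw": 0},
    {"fingers": 0, "slide": [0, 0, 0], "yaw": 0},
  ],
)

```text
time_s: 34.3
ee_pos: [0.4814, 0.1482, 0.0073]
orientation: [2.0, 2.422, -0.001]
wrist_force: [-0.3, -1.9, -0.6]
grip_width: -0.0
grasp_force: 0.9
```

Emit:
play_rows(
  rows=[
    {"fingers": 0, "slide": [0.003, 0, 0], "yaw": 0},
    {"fingers": 0, "slide": [0, 0, 0], "yaw": 0},
  ],
)

```text
time_s: 34.55
ee_pos: [0.4814, 0.1484, 0.0074]
orientation: [1.999, 2.418, -0.006]
wrist_force: [1.1, -11.5, -0.2]
grip_width: 0.0001
grasp_force: 5.7
```

Emit:
play_rows(
  rows=[
    {"fingers": 0, "slide": [0.002, 0, 0], "yaw": 0},
    {"fingers": 0, "slide": [0, 0, 0], "yaw": 0},
  ],
)

```text
time_s: 34.8
ee_pos: [0.4813, 0.1485, 0.0073]
orientation: [1.998, 2.415, -0.01]
wrist_force: [2.3, -17.9, 2.0]
grip_width: -0.0002
grasp_force: 8.9
```

On the stop. I'll back off, retreat and check the final state.

Emit:
play_rows(
  rows=[
    {"fingers": 0, "slide": [-0.012, 0, 0], "yaw": 0},
    {"fingers": 0, "slide": [-0.02, 0, -0.02], "yaw": 0},
    {"fingers": 0, "slide": [-0.04, 0, -0.04], "yaw": 0},
    {"fingers": 0, "slide": [-0.04, 0, -0.04], "yaw": 0},
    {"fingers": 0, "slide": [-0.05, 0, 0], "yaw": 0},
    {"fingers": 0, "slide": [-0.05, 0, 0], "yaw": 0},
    {"fingers": 0, "slide": [0, 0, 0], "yaw": 0},
  ],
)

```text
time_s: 35.67
ee_pos: [0.5209, -0.0576, 0.1072]
orientation: [2.005, 2.418, 0.0]
wrist_force: [-0.1, 0.2, -0.5]
grip_width: -0.0001
grasp_force: 0.0
```

```bash
python3 bar.py t24; python3 rest.py t25
python3 - <<'E'
from h import *
t=cv2.imread("pics/t25.png");s=cv2.imread("pics/t24s.png")
f=lambda s:cv2.convertScaleAbs(cv2.resize(s,None,fx=3.3,fy=3.3,interpolation=cv2.INTER_CUBIC),alpha=1.6)
cv2.imwrite("pics/c25.png",np.hstack([f(t[165:285,180:300]),f(s[120:240,210:330])]))
E
```

```text
tcp local [-0.0764 -0.2775] 0.1072 [-0.1  0.2 -0.5]
bar angle (at r 50-150) 126 -0.011 edges [-0.055  0.032]
window 180 (array([-26.4,   3.4]), array([ 19.8, 103.7]), 'ang deg', -0.1)
red/coral x,y pct [[0.0305, -0.0463], [0.0469, -0.0018], [0.0633, 0.0255]]
tcp local [-0.0761 -0.2741]
```

View pics/c25.png

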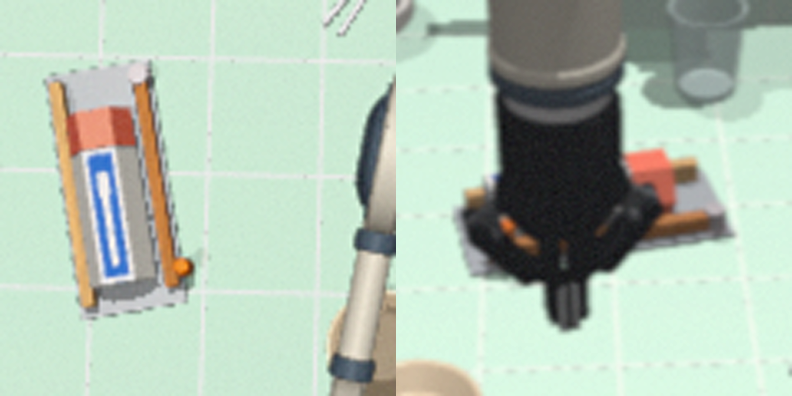

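The top view shows the case lying against the rail with its blue window up (crop pixel 110,215). The bar is shut alongside it, with the post at (183,267).

```bash
python3 -c "
from bench import bot;print(bot.finish_job())"
```

```text
the job is handed in; nothing more can be done
None
```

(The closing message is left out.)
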